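# Pack the ceramic pumpkins and snap the matching lids on the tubs

## Task

Pack the little ceramic pumpkins away for storage: put every pumpkin that lies on the counter into the tub of its own colour, then press the lid of the same colour onto each of the three tubs, even one with no pumpkin to hold, until it snaps fully home under both catches. Leave the tubs standing on the counter, and leave the candle jar and the bud vase alone.

Things in the scene. Friction and masses are not known exactly. Their poses are not given: they have to be found in the camera images.
- tub_orange: open orange tub, loose, 350 g, 90 x 90 mm, 54 high, walls and floor 3 mm; origin at its underside's centre. Holds two pumpkins side by side along y. Steel sprung catches on its +x and -x sides, 34 mm wide, 53 mm out, tops 66 mm up, noses reach 2.5 mm in over a lid's edge: pushed straight down (10 to 20 N in all) a lid springs them out and they snap back over it
- lid_orange_grip (a point): orange lid, 50 g: 90 x 90 x 4 mm plate, square plug 12 mm deep below (77 mm across its foot, 81 at the plate), bar handle on top (14 mm thick along x, 50 long along y, 24 high). Point: handle's centre, 12 mm above the plate's top, 28 mm above the plug's lower edge. Fits its tub at any quarter turn. Point above the tub's underside: about 79 mm when only resting on the catches, 70 mm snapped home
- pumpkin_orange0_mid (a point): small orange ceramic pumpkin (may be absent), 34 mm across, 30 mm high plus a 5 mm stem, flat foot, 60 g; the point is its centre, 15 mm above its foot; z along its stem
- pumpkin_orange1_mid (a point): small orange ceramic pumpkin (may be absent), 34 mm across, 30 mm high plus a 5 mm stem, flat foot, 60 g; the point is its centre, 15 mm above its foot; z along its stem
- tub_white: open white tub, loose, 350 g, 90 x 90 mm, 54 high, walls and floor 3 mm; origin at its underside's centre. Holds two pumpkins side by side along y. Steel sprung catches on its +x and -x sides, 34 mm wide, 53 mm out, tops 66 mm up, noses reach 2.5 mm in over a lid's edge: pushed straight down (10 to 20 N in all) a lid springs them out and they snap back over it
- lid_white_grip (a point): white lid, 50 g: 90 x 90 x 4 mm plate, square plug 12 mm deep below (77 mm across its foot, 81 at the plate), bar handle on top (14 mm thick along x, 50 long along y, 24 high). Point: handle's centre, 12 mm above the plate's top, 28 mm above the plug's lower edge. Fits its tub at any quarter turn. Point above the tub's underside: about 79 mm when only resting on the catches, 70 mm snapped home
- pumpkin_white0_mid (a point): small white ceramic pumpkin (may be absent), 34 mm across, 30 mm high plus a 5 mm stem, flat foot, 60 g; the point is its centre, 15 mm above its foot; z along its stem
- pumpkin_white1_mid (a point): small white ceramic pumpkin (may be absent), 34 mm across, 30 mm high plus a 5 mm stem, flat foot, 60 g; the point is its centre, 15 mm above its foot; z along its stem
- tub_green: open green tub, loose, 350 g, 90 x 90 mm, 54 high, walls and floor 3 mm; origin at its underside's centre. Holds two pumpkins side by side along y. Steel sprung catches on its +x and -x sides, 34 mm wide, 53 mm out, tops 66 mm up, noses reach 2.5 mm in over a lid's edge: pushed straight down (10 to 20 N in all) a lid springs them out and they snap back over it
- lid_green_grip (a point): green lid, 50 g: 90 x 90 x 4 mm plate, square plug 12 mm deep below (77 mm across its foot, 81 at the plate), bar handle on top (14 mm thick along x, 50 long along y, 24 high). Point: handle's centre, 12 mm above the plate's top, 28 mm above the plug's lower edge. Fits its tub at any quarter turn. Point above the tub's underside: about 79 mm when only resting on the catches, 70 mm snapped home
- pumpkin_green0_mid (a point): small green ceramic pumpkin (may be absent), 34 mm across, 30 mm high plus a 5 mm stem, flat foot, 60 g; the point is its centre, 15 mm above its foot; z along its stem
- pumpkin_green1_mid (a point): small green ceramic pumpkin (may be absent), 34 mm across, 30 mm high plus a 5 mm stem, flat foot, 60 g; the point is its centre, 15 mm above its foot; z along its stem
- candle_jar: amber glass candle jar, 68 mm across, about 85 mm high, stands beyond the work; origin at the centre of its underside; not part of the job, leave alone
- bud_vase: blue ceramic bud vase, 68 mm across, 105 mm high, with dry twigs to 200 mm, stands beyond the work; origin at the centre of its underside; not part of the job, leave alone
Things that resemble listed ones, but are neither listed nor needed, are in the scene too. Leave any blue or yellow look-alike of the part that bears pumpkin_orange1_mid alone. Leave any pink look-alike of the part that bears lid_green_grip alone.

How it is judged:
At the end, for the whole second after the job is handed in: Each pumpkin present is inside the tub of its colour; each tub stands upright on the counter, at rest, with the lid of its own colour snapped home: handle centre within 6 mm of the tub's axis, 66 to 73.5 mm above the tub's underside, level with the tub within 0.06 rad (horizontal distance between lid_orange_grip and tub_orange below 0.006 m and z of lid_orange_grip in the frame of tub_orange between 0.066 and 0.0735 m and angle between the z axis of lid_orange_grip and the z axis of tub_orange, either way round below 0.06 rad and angle between each of tub_orange, tub_white, tub_green's own z axis and vertical below 0.08 rad and linear speed of each of tub_orange, tub_white, tub_green below 0.02 m/s and height (world z) of tub_orange between -0.01 and 0.01 m and x of pumpkin_orange0_mid in the frame of tub_orange between -0.042 and 0.042 m and y of pumpkin_orange0_mid in the frame of tub_orange between -0.042 and 0.042 m and z of pumpkin_orange0_mid in the frame of tub_orange between 0 and 0.045 m and x of pumpkin_orange1_mid in the frame of tub_orange between -0.042 and 0.042 m and y of pumpkin_orange1_mid in the frame of tub_orange between -0.042 and 0.042 m and z of pumpkin_orange1_mid in the frame of tub_orange between 0 and 0.045 m and horizontal distance between lid_white_grip and tub_white below 0.006 m and z of lid_white_grip in the frame of tub_white between 0.066 and 0.0735 m and angle between the z axis of lid_white_grip and the z axis of tub_white, either way round below 0.06 rad and height (world z) of tub_white between -0.01 and 0.01 m and x of pumpkin_white0_mid in the frame of tub_white between -0.042 and 0.042 m and y of pumpkin_white0_mid in the frame of tub_white between -0.042 and 0.042 m and z of pumpkin_white0_mid in the frame of tub_white between 0 and 0.045 m and x of pumpkin_white1_mid in the frame of tub_white between -0.042 and 0.042 m and y of pumpkin_white1_mid in the frame of tub_white between -0.042 and 0.042 m and z of pumpkin_white1_mid in the frame of tub_white between 0 and 0.045 m and horizontal distance between lid_green_grip and tub_green below 0.006 m and z of lid_green_grip in the frame of tub_green between 0.066 and 0.0735 m and angle between the z axis of lid_green_grip and the z axis of tub_green, either way round below 0.06 rad and height (world z) of tub_green between -0.01 and 0.01 m and x of pumpkin_green0_mid in the frame of tub_green between -0.042 and 0.042 m and y of pumpkin_green0_mid in the frame of tub_green between -0.042 and 0.042 m and z of pumpkin_green0_mid in the frame of tub_green between 0 and 0.045 m and x of pumpkin_green1_mid in the frame of tub_green between -0.042 and 0.042 m and y of pumpkin_green1_mid in the frame of tub_green between -0.042 and 0.042 m and z of pumpkin_green1_mid in the frame of tub_green between 0 and 0.045 m); the robot touches nothing.
It fails at once if the candle jar is moved by more than 4 cm or knocked over (distance of candle_jar from where it was at the start of the episode above 0.04 m or angle between candle_jar's own z axis and vertical above 0.5 rad).
It fails at once if the bud vase is moved by more than 4 cm or knocked over (distance of bud_vase from where it was at the start of the episode above 0.04 m or angle between bud_vase's own z axis and vertical above 0.5 rad).
Of pumpkin_orange0, pumpkin_orange1, pumpkin_white0, pumpkin_white1, pumpkin_green0, pumpkin_green1 only 4 to 6 are there at a start; the rules pass over those that are not, and their reading is None.
At some moment in a run one of pumpkin_orange0, pumpkin_orange1, pumpkin_white0, pumpkin_white1, pumpkin_green0, pumpkin_green1, lid_orange, lid_white, lid_green may be knocked a few centimetres aside while the robot is not near it.
Once in a run the grip may slacken for a moment while it holds something.
It also fails if it takes over 210 s, if anything falls off the work surface, if the arm or the gripper's body presses on something with over 40 N, if the wrist force passes 120 N, or if a joint passes its speed limit or range.

## Robot

A 6-joint arm with a two-finger parallel gripper is mounted at the origin on the work surface. World frame = base frame: x ahead of the robot, y to its left, z up, the work surface at z = 0. Lengths are in m, angles in rad, forces in N, time in s.
With the tool pointing down it reaches from about 0.35 to 0.775 m from the base axis. Payload 7.3 kg.
Tool frame: the origin (TCP) lies on the centre line of the jaws, within the pads' length; the fingertips stand tip_reach ahead of it and the grasp point (between the pads) lies 6 mm ahead of it (tip_reach is the distance from the TCP to the fingertips, in m); x points along the fingers, y is the direction in which the jaws open and shut, and the axes are right-handed (so a half turn about x gives the same grasp; the last joint's range is limited). The gripper opens to 92 mm and grips with 3 to 60 N. Pads are 19 mm wide; open, the fingers measure 130 mm over their backs; the gripper's body (75 mm by 190 mm) begins 47 mm behind the grasp point.
Start: joints at [1.077, 0.342, 1.524, -0, 1.275, -0.146], TCP at [0.179, 0.494, 0.252] pointing down, gripper open.
Joint ranges: [-2.53, 2.53], [-0.77, 2.02], [0.04, 2.7], [-1, 4.14], [0.28, 2.66], [-3.11, 3.11]. Speed limits (rad/s): [2.57, 2.57, 3.14, 3.14, 3.14, 3.14].

## Interface

Orientations are given as [roll, pitch, yaw] about the fixed x, y, z axes, in that order (R = Rz(yaw) Ry(pitch) Rx(roll)).
In Python, from cell import observe, read_camera, get_calibration, hand_in, tip_reach gives the robot as it stands. The module is installed in compiled form; this text tells all that it offers.
- The arm moves only by the shell command python3 -m crank 'ROWS' [FORCE]. ROWS is JSON, a list of rows, each an object of numbers: "fingers": the opening, from -1 (shut) to 1 (fully open); "tx", "ty", "tz": the shift along the tool's x, y, z in units of 40 mm (1.0 is 40 mm); "roll": the turn about the tool's x in units of 10 degrees (1.0 is 10 degrees). In form: [{"fingers": .., "tx": .., "ty": .., "tz": .., "roll": ..}, ...]. A call has exactly 8 rows; each row is the pose to reach, as a shift and turn from the pose commanded when the call began, along the tool's axes at that moment; what a row does not reach only later rows make up. A row lasts 1/8 s, in which the tool goes at most 62.5 mm and 10.7 degrees, less where a joint would pass 70% of its speed; a pose out of reach is approached as far as the arm can. A call with a gripper value outside its range is refused whole. The fingers move at their own pace and stop on an object; FORCE is the grip in N (left out, the last holds). Time passes only in rows, so rows that repeat a pose let the fingers close, or fill a call up. It gives the time, the measured TCP pose, the force and the opening at its end, in the units of the state.
- observe(): the state, without advancing time (a new reading comes with each control period).
- read_camera(name): name is "side" or "top"; returns (picture, depth): 384x512x3 uint8, red, green, blue; 384x512 float32, m along the optical axis (not along the pixel's ray), 0 where there is no reading.
- get_calibration(name): a dict with "vertical_fov" (degrees; the focal length in pixels is half the picture's height over the tangent of half this angle, whatever the lens; pixels are square), "cx", "cy" (the principal point, pixels), "pose" (4x4, takes a point from camera to world coordinates). Camera axes: x right, y down, z forward; pixel columns grow to the right and rows downward; lengths in m; the calibration is good to about 2 mm. A picture is of the moment at which its call begins. get_calibration takes no time and is no camera call.
- hand_in(): hands the job in, once; it reports no verdict.
The state is a dict: "time": time; "qpos": joint angles; "qvel": joint speeds; "joint_efforts": joint torques, N m; "tool_pos": TCP position; "tool_rot": TCP orientation; "contact_force": force on the tool from outside, world axes, zero at the start; "torque": the same for the moment, N m; "opening": finger opening in m.
Only numpy, scipy, OpenCV 4.12 (cv2) and the standard library are available. Lean on these libraries where they do the work, as an engineer would, in place of code of your own. Each camera call takes 0.05 s, during which the arm holds its last target. There are 200 camera calls.

## Working session

There is one attempt and no reset: what is moved stays moved. The work goes in short steps, Python scripts to look and compute and a shell command to move; the robot and the scene stay as the last step left them, time stands still between calls to the robot, and variables do not carry over. Pictures are saved under pics/ and viewed, about 12 in all and at most 16, crops included, and the job is handed in when it is done.

```bash
mkdir -p pics; python3 - <<'E'
from cell import *
import cv2,numpy as np
print(tip_reach, observe())
for n in("top","side"):
    p,d=read_camera(n); cv2.imwrite(f"pics/{n}0.png",cv2.resize(p[:,:,::-1],(800,600),interpolation=cv2.INTER_CUBIC)); np.savez(f"{n}0.npz",p=p,d=d)
    print(n,get_calibration(n))
E
```

```text
0.025 {'time': 0.0, 'qpos': array([ 1.07699494e+00,  3.42746159e-01,  1.52501396e+00, -3.63131245e-05,
        1.27541935e+00, -1.46018815e-01]), 'qvel': array([0.00069457, 0.00020541, 0.00123493, 0.00222301, 0.00165452,
       0.00012014]), 'joint_efforts': array([-1.78647311e-03, -4.31251645e+01, -2.44211268e+01,  7.15040253e-02,
        5.62210358e-02, -1.47780415e-04]), 'tool_pos': array([0.17874581, 0.49323577, 0.25103385]), 'tool_rot': array([-1.69493608,  1.56920913, -2.04270805]), 'contact_force': array([ 0.20617891,  0.38679938, -0.07668842]), 'torque': array([0.02647697, 0.04780095, 0.06634105]), 'opening': 0.09164945880458929}
top {'vertical_fov': 51.076338658456116, 'cx': 252.30572315608805, 'cy': 185.22944817262592, 'pose': array([[ 0.01306529, -0.99755825,  0.06860636,  0.47491929],
       [-0.99944493, -0.01513119, -0.02967952,  0.00552051],
       [ 0.03064514, -0.06818051, -0.99720223,  0.95267593],
       [ 0.        ,  0.        ,  0.        ,  1.        ]])}
side {'vertical_fov': 55.06689071419707, 'cx': 259.909003874289, 'cy': 203.44319222889234, 'pose': array([[-0.94938176, -0.20217496,  0.24041539,  0.28861546],
       [-0.31395404,  0.58548459, -0.74742268,  0.72027241],
       [ 0.01035064, -0.78506884, -0.61932203,  0.64022026],
       [ 0.        ,  0.        ,  0.        ,  1.        ]])}
```

View pics/top0.png

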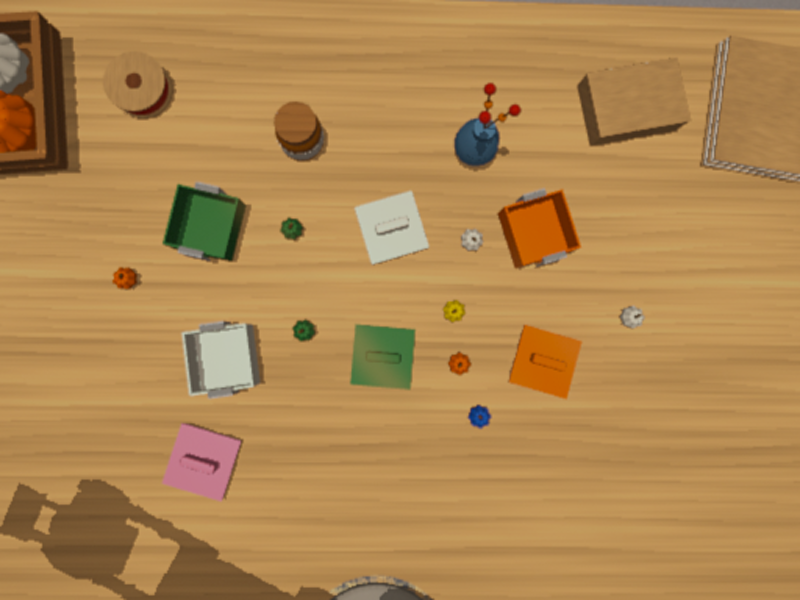

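View pics/side0.png

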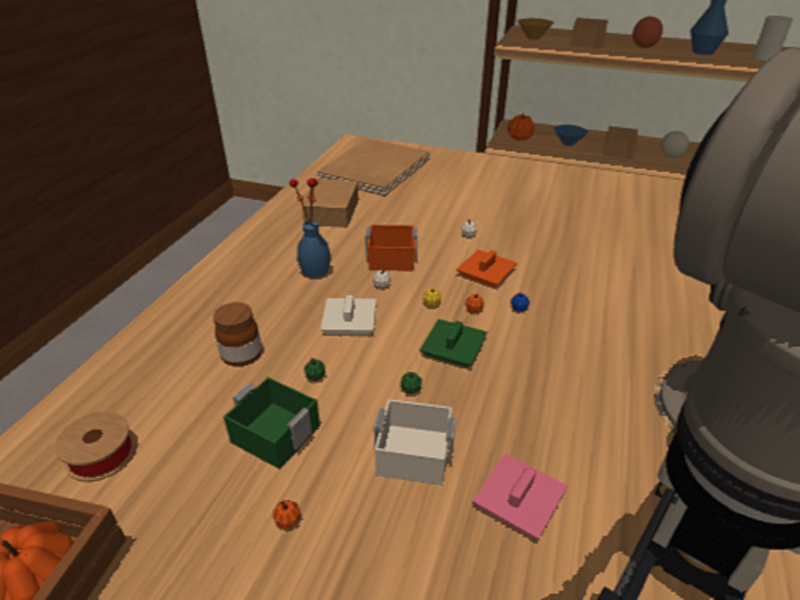

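Top view (800 px scale):
- **Tubs:** green (205,222), white (221,358), orange (539,228).
- **Lids:** white (391,227), green (383,356), orange (546,361). The pink one at (203,461) is a decoy.
- **Pumpkins:** green (291,228) and (304,330), orange (125,278) and (459,363), white (471,239) and (632,316).
- **Not part of the job:** the yellow (454,311) and blue (479,416) pumpkins are decoys, and those in the tray at the left edge are not on the counter.

```bash
cat > h.py <<'E'
from cell import *
import cv2,numpy as np
from scipy.spatial.transform import Rotation as R
def view(n):
    p,d=read_camera(n); return p,d,get_calibration(n)
def rays(c,uv):
    f=192/np.tan(np.radians(c["vertical_fov"]/2)); uv=np.atleast_2d(uv).astype(float)
    return np.c_[(uv[:,0]-c["cx"])/f,(uv[:,1]-c["cy"])/f,np.ones(len(uv))]@c["pose"][:3,:3].T
def cast(c,uv,z):
    r=rays(c,uv);o=c["pose"][:3,3];return o+r*((z-o[2])/r[:,2])[:,None]
def world(c,d):
    v,u=np.mgrid[:384,:512];r=rays(c,np.c_[u.ravel(),v.ravel()])
    return (c["pose"][:3,3]+r*d.ravel()[:,None]).reshape(384,512,3)
def masks(p):
    h,s,v=[a.astype(int) for a in cv2.split(cv2.cvtColor(p,cv2.COLOR_RGB2HSV))]
    return {"orange":(h<12)&(s>195)&(v>90),"green":(h>45)&(h<90)&(s>90),"white":(s<60)&(v>110)}
def detect(verbose=True):
    """pumpkin/lid/tub: (kind,colour,x,y,angle deg) from the top view"""
    p,d,c=view("top");W=world(c,d);out=[]
    for col,m in masks(p).items():
        m=cv2.morphologyEx(m.astype(np.uint8),cv2.MORPH_OPEN,np.ones((2,2)))
        n,L,st,ce=cv2.connectedComponentsWithStats(m)
        for i in range(1,n):
            a=st[i,4];q=L==i
            if a<60: continue
            pts=W[q]; x,y=pts[:,:2].mean(0)
            if not(.2<x<.8 and -.5<y<.5): continue
            hz=np.percentile(pts[:,2],[10,50,95])
            uv=np.argwhere(q)[:,::-1]
            cu=(uv.min(0)+uv.max(0))/2
            if a<350:
                w=cast(c,cu,.016)[0];k="pumpkin";ang=0
            else:
                z=.016 if hz[2]<.046 else .054
                k="lid" if z==.016 else "tub"
                sel=(pts[:,2]>z-.006)&(pts[:,2]<z+.004)
                P=pts[sel,:2] if k=="tub" else cast(c,uv,z)[:,:2][sel]
                (w0,w1),sz,ang=cv2.minAreaRect((P*1000).astype(np.float32));w=np.array([w0,w1])/1000
                if k=="lid":   # handle
                    H=pts[pts[:,2]>.03,:2]
                    if len(H)>8:
                        hr=cv2.minAreaRect((H*1000).astype(np.float32));h0=H-H.mean(0)
                        ax=np.linalg.svd(h0,full_matrices=False)[2][0]
                        extra=(np.round(hr[0],1),np.round(hr[1],1),"long dir",round(np.degrees(np.arctan2(ax[1],ax[0]))%180,1))
                    else: extra=()
                else: extra=()
                if verbose: print("   ",np.round(sz,1),*extra)
                if k=="tub":
                    h,s,v=cv2.split(cv2.cvtColor(p,cv2.COLOR_RGB2HSV))
                    g=(W[...,2]>.058)&(W[...,2]<.072)&(np.hypot(W[...,0]-w[0],W[...,1]-w[1])<.075)
                    G=W[g][:,:2]
                    if len(G)>10 and verbose:
                        ax=np.linalg.svd(G-G.mean(0),full_matrices=False)[2][0];t=(G-G.mean(0))@ax
                        A,B=G[t>0].mean(0),G[t<0].mean(0);print("    catches mid",np.round((A+B)/2,4),"dist",round(np.linalg.norm(A-B),4),"xdir",round(np.degrees(np.arctan2(*(A-B)[::-1]))%180,1))
            out.append((k,col,round(float(w[0]),4),round(float(w[1]),4),round(ang,1)))
            if verbose: print(k,col,"px",np.round(ce[i]*1.5625),"area",a,"z",np.round(hz,3),"xy",np.round(w[:2],4),"ang",round(ang,1))
    return out
def go(x,y,z,jaw=None,cur=None):
    """units to type; jaw = wanted direction of tool y, deg mod 180. cur=(x,y,z,jaw) overrides"""
    s=observe();M=R.from_euler("xyz",s["tool_rot"]).as_matrix()
    d=np.array([x,y,z])-s["tool_pos"];t=M.T@d/.04
    yaw=np.degrees(np.arctan2(M[1,1],M[0,1]));r=0
    if jaw is not None:
        # tool x points down: turning + about it lowers the world yaw
        r=-((jaw-yaw+90)%180-90)
    print("tx %.2f ty %.2f tz %.2f roll %.2f | jaw now %.1f q6 %.2f"%(*t,r/10,yaw%180,s["qpos"][5]))
def st():
    s=observe();print("t %.2f"%s["time"],"pos",np.round(s["tool_pos"],4),"F",np.round(s["contact_force"],1),"open",round(s["opening"],4),"q6",round(s["qpos"][5],2))
E
python3 - <<'E'
from h import *
detect()
E
```

```text
pumpkin orange px [565. 220.] area 210 z [0.016 0.031 0.051] xy [ 0.6473 -0.2756] ang 0
    [88.6 87.2]
    catches mid [0.6314 0.2577] dist 0.0943 xdir 168.5
tub green px [203. 224.] area 1574 z [0.001 0.004 0.052] xy [0.6299 0.2571] ang 78.1
pumpkin green px [293. 229.] area 87 z [0.02  0.028 0.033] xy [0.6268 0.1306] ang 0
pumpkin green px [305. 331.] area 105 z [0.021 0.028 0.033] xy [0.474  0.1096] ang 0
    [78.1 77.3] [450.5  -9.2] [54.8 15.9] long dir 45.4
lid green px [395. 348.] area 642 z [0.014 0.016 0.039] xy [ 0.442  -0.0122] ang 85.8
pumpkin green px [359. 378.] area 91 z [0.013 0.016 0.018] xy [0.4117 0.0241] ang 0
pumpkin white px [208. 189.] area 61 z [0.055 0.063 0.067] xy [0.6859 0.2591] ang 0
    [87.9 88.4] [565.2   3. ] [ 44.8 174.9] long dir 166.8
lid white px [393. 228.] area 1449 z [0.013 0.016 0.039] xy [ 0.6325 -0.0178] ang 17.6
pumpkin white px [472. 241.] area 116 z [0.021 0.028 0.032] xy [ 0.615  -0.1398] ang 0
pumpkin white px [191. 253.] area 69 z [0.048 0.063 0.067] xy [0.5889 0.2812] ang 0
pumpkin white px [633. 318.] area 124 z [0.021 0.027 0.033] xy [ 0.5028 -0.3843] ang 0
    [88.7 88.7]
    catches mid [0.4342 0.2273] dist 0.0947 xdir 8.5
tub white px [223. 360.] area 1563 z [0.001 0.003 0.063] xy [0.4338 0.2267] ang 8.9
```

```bash
python3 - <<'E'
import re
s=open('h.py').read()
a=s.index("def detect");b=s.index("def go(")
new='''def ident(hsv):
    h,s,v=np.median(hsv,0)
    if s<70: return "white" if v>110 else "grey"
    return "orange" if h<15 else "yellow" if h<38 else "green" if h<92 else "blue" if h<130 else "pink"
def detect(verbose=True):
    """pumpkins, lids, tubs from the top view: segment by height, then colour"""
    p,d,c=view("top");W=world(c,d);hsv=cv2.cvtColor(p,cv2.COLOR_RGB2HSV)
    fg=((W[...,2]>.008)&(W[...,2]<.3)&(d>0)).astype(np.uint8)
    fg=cv2.morphologyEx(fg,cv2.MORPH_CLOSE,np.ones((2,2)))
    out=[]
    cs,_=cv2.findContours(fg,cv2.RETR_EXTERNAL,cv2.CHAIN_APPROX_NONE)
    for k in cs:
        q=np.zeros((384,512),np.uint8);cv2.drawContours(q,[k],-1,1,-1);q=q>0
        a=q.sum();P=W[q];uv=np.argwhere(q)[:,::-1]
        if a<60 or a>3500: continue
        x,y=P[:,:2].mean(0)
        if not(.2<x<.8 and -.55<y<.55): continue
        hz=np.percentile(P[:,2],97);col=ident(hsv[q]);ex="";ang=None
        if hz>.075: continue
        if a<400:
            kind="pumpkin";(u,v),r=cv2.minEnclosingCircle(k);w=cast(c,[u,v],.016)[0]
        elif hz<.05:
            kind="lid";e=cast(c,k[:,0],.016)[:,:2]
            r=cv2.minAreaRect((e*1000).astype(np.float32));w=np.array(r[0])/1000
            H=P[(P[:,2]>.034)&(P[:,2]<.045)][:,:2];H0=H-H.mean(0);ax=np.linalg.svd(H0,full_matrices=False)[2][0]
            la=np.degrees(np.arctan2(ax[1],ax[0]))%180
            ang=min([r[2]+90*i for i in range(-2,4)],key=lambda t:abs(t-la))  # handle's long way
            ex="size %s handle mid %s long %.1f"%(np.round(r[1],1),np.round(H.mean(0),4),la)
        else:
            kind="tub";e=P[(P[:,2]>.048)&(P[:,2]<.057)][:,:2]
            r=cv2.minAreaRect((e*1000).astype(np.float32))
            G=P[P[:,2]>.0585][:,:2];ax=np.linalg.svd(G-G.mean(0),full_matrices=False)[2][0];t=(G-G.mean(0))@ax
            A,B=G[t>0].mean(0),G[t<0].mean(0);la=np.degrees(np.arctan2(*(A-B)[::-1]))%180
            w=(A+B)/2;ang=la
            ex="rim %s size %s ang %.1f catch dist %.4f"%(np.round(r[0],1),np.round(r[1],1),r[2],np.linalg.norm(A-B))
        out.append((kind,col,w[:2],ang))
        if verbose: print(kind,col,"px",np.round(uv.mean(0)*1.5625),"a",a,"z %.3f"%hz,"xy",np.round(w[:2],4),"ang",ang and round(float(ang),1),ex)
    return out
'''
open('h.py','w').write(s[:a]+new+s[b:])
E
python3 - <<'E'
from h import *
detect();st();go(.474,.11,.15,0)
E
```

```text
lid pink px [203. 463.] a 1631 z 0.040 xy [0.2817 0.253 ] ang 73.7 size [90.4 90.6] handle mid [0.2842 0.2549] long 74.1
pumpkin blue px [481. 418.] a 159 z 0.035 xy [ 0.3504 -0.1527] ang None 
pumpkin orange px [460. 365.] a 157 z 0.035 xy [ 0.4282 -0.123 ] ang None 
lid yellow px [546. 363.] a 1495 z 0.040 xy [ 0.4328 -0.2515] ang 74.6 size [90.7 89.9] handle mid [ 0.4351 -0.2488] long 74.9
lid green px [384. 358.] a 1513 z 0.040 xy [ 0.4371 -0.0085] ang 85.8 size [89.9 89.9] handle mid [ 0.4395 -0.0057] long 85.1
tub white px [222. 361.] a 1989 z 0.064 xy [0.4508 0.1487] ang 109.2 rim [431.7 226.7] size [93.4 89.1] ang 9.1 catch dist 0.1619
pumpkin green px [305. 332.] a 155 z 0.034 xy [0.475  0.1095] ang None 
pumpkin white px [633. 318.] a 163 z 0.034 xy [ 0.5005 -0.3841] ang None 
pumpkin yellow px [455. 312.] a 151 z 0.036 xy [ 0.5061 -0.1145] ang None 
pumpkin orange px [126. 279.] a 177 z 0.033 xy [0.5478 0.3748] ang None 
pumpkin white px [473. 241.] a 155 z 0.035 xy [ 0.6142 -0.1402] ang None 
pumpkin green px [293. 230.] a 156 z 0.034 xy [0.6264 0.1314] ang None 
lid white px [393. 229.] a 1460 z 0.040 xy [ 0.6311 -0.0191] ang 107.7 size [90.3 90. ] handle mid [ 0.6328 -0.0163] long 108.0
tub orange px [541. 230.] a 1881 z 0.064 xy [ 0.5984 -0.2119] ang 147.2 rim [ 628.  -237.1] size [96.7 90.9] ang 17.4 catch dist 0.0927
tub green px [205. 224.] a 1994 z 0.064 xy [0.63   0.2553] ang 169.3 rim [630.8 257.4] size [ 89.2 103.3] ang 78.1 catch dist 0.0948
t 0.20 pos [0.1788 0.4934 0.2513] F [-0.6  0.5 -0.6] open 0.0918 q6 -0.15
tx 2.54 ty -6.49 tz 10.21 roll 7.01 | jaw now 70.1 q6 -0.15
```

```bash
python3 - <<'E'
s=open('h.py').read()
s=s.replace("    fg=cv2.morphologyEx(fg,cv2.MORPH_CLOSE,np.ones((2,2)))\n","").replace('h<15 else','h<20 else')
s=s.replace("H=P[(P[:,2]>.034)","H=P[(P[:,2]>.0375)")
a=s.index("            G=P[");b=s.index("            w=(A+B)/2")
s=s[:a]+'''            G=P[(P[:,2]>.060)&(P[:,2]<.069)][:,:2].astype(np.float32);G=G[np.hypot(*(G-np.float32(r[0])/1000).T)<.065]
            lb=cv2.kmeans(G,2,None,(3,50,1e-6),5,cv2.KMEANS_PP_CENTERS)[1].ravel()
            A,B=[(np.percentile(G[lb==i],10,0)+np.percentile(G[lb==i],90,0))/2 for i in(0,1)];la=np.degrees(np.arctan2(*(A-B)[::-1]))%180
            f=P[(P[:,2]<.008)][:,:2];
'''+s[b:]
open('h.py','w').write(s)
E
python3 - <<'E'
from h import *
detect()
p,d,c=view("top");W=world(c,d)
print(np.median(W[240:300,150:200,2]),np.median(W[240:300,300:350,2]))
E
```

```text
lid pink px [201. 462.] a 1631 z 0.040 xy [0.2839 0.2553] ang 73.7 size [90.4 90.7] handle mid [0.2837 0.255 ] long 74.2
pumpkin blue px [479. 416.] a 160 z 0.034 xy [ 0.3527 -0.1503] ang None 
pumpkin orange px [459. 364.] a 157 z 0.036 xy [ 0.4305 -0.1207] ang None 
lid orange px [545. 361.] a 1495 z 0.040 xy [ 0.4351 -0.2492] ang 74.6 size [90.7 89.9] handle mid [ 0.4349 -0.2496] long 76.0
lid green px [382. 357.] a 1513 z 0.040 xy [ 0.4394 -0.0061] ang 85.8 size [89.9 89.9] handle mid [ 0.4396 -0.0045] long 85.1
tub white px [220. 359.] a 1978 z 0.064 xy [0.4339 0.2273] ang 8.2 rim [433.8 227.7] size [102.4  90.7] ang 8.6 catch dist 0.0954
pumpkin green px [303. 330.] a 155 z 0.034 xy [0.4773 0.1119] ang None 
pumpkin white px [631. 317.] a 164 z 0.035 xy [ 0.5028 -0.3817] ang None 
pumpkin yellow px [454. 311.] a 150 z 0.033 xy [ 0.5084 -0.1121] ang None 
pumpkin orange px [124. 278.] a 175 z 0.035 xy [0.55   0.3771] ang None 
pumpkin white px [471. 240.] a 154 z 0.034 xy [ 0.6165 -0.1378] ang None 
pumpkin green px [291. 228.] a 154 z 0.033 xy [0.6294 0.1334] ang None 
lid white px [391. 227.] a 1459 z 0.040 xy [ 0.6334 -0.0167] ang 107.7 size [90.3 90. ] handle mid [ 0.6334 -0.0172] long 107.1
tub orange px [539. 228.] a 1885 z 0.064 xy [ 0.6314 -0.2356] ang 17.6 rim [ 631.6 -236. ] size [103.7  91.1] ang 18.1 catch dist 0.0949
tub green px [203. 222.] a 1996 z 0.064 xy [0.6314 0.2579] ang 168.0 rim [630.8 258.3] size [ 91. 103.] ang 78.3 catch dist 0.0948
-0.0003333275787775203 -0.00025894390182612526
```

```bash
python3 - <<'E'
from h import *
go(.4773,.1119,.12,168)
E
```

```text
tx 3.29 ty -6.42 tz 10.27 roll 8.21 | jaw now 70.1 q6 -0.15
```

```bash
python3 -m crank '[{"fingers":0.3,"tx":0.4,"ty":-0.8,"tz":1.3,"roll":1},{"fingers":0.3,"tx":0.8,"ty":-1.6,"tz":2.6,"roll":2},{"fingers":0.3,"tx":1.2,"ty":-2.4,"tz":3.9,"roll":3},{"fingers":0.3,"tx":1.6,"ty":-3.2,"tz":5.2,"roll":4},{"fingers":0.3,"tx":2,"ty":-4,"tz":6.4,"roll":5},{"fingers":0.3,"tx":2.5,"ty":-4.8,"tz":7.7,"roll":6},{"fingers":0.3,"tx":2.9,"ty":-5.6,"tz":9,"roll":7.1},{"fingers":0.3,"tx":3.29,"ty":-6.42,"tz":10.27,"roll":8.21}]' 30
python3 - <<'E'
from h import *
st();go(.4773,.1119,.029,168)
E
```

```text
time: 1.3
tool_pos: [0.4774, 0.1122, 0.1203]
tool_rot: [2.208, 1.57, 0.431]
contact_force: [0.8, 0.2, -0.6]
opening: 0.0599
t 1.30 pos [0.4774 0.1122 0.1203] F [ 0.8  0.2 -0.6] open 0.0599 q6 0.28
tx 2.28 ty -0.00 tz 0.01 roll 0.02 | jaw now 168.2 q6 0.28
```

```bash
python3 -m crank '[{"fingers":0.3,"tx":1},{"fingers":0.3,"tx":1.8},{"fingers":0.3,"tx":2.28},{"fingers":0.3,"tx":2.28},{"fingers":-1,"tx":2.28},{"fingers":-1,"tx":2.28},{"fingers":-1,"tx":2.28},{"fingers":-1,"tx":2.28}]' 30
python3 -m crank '[{"fingers":-1,"tx":0},{"fingers":-1,"tx":-0.6},{"fingers":-1,"tx":-1.5},{"fingers":-1,"tx":-2.5},{"fingers":-1,"tx":-2.5},{"fingers":-1,"tx":-2.5},{"fingers":-1,"tx":-2.5},{"fingers":-1,"tx":-2.5}]'
python3 - <<'E'
from h import *
st();go(.6353,.2776,.115,168.1)
E
```

```text
t 1.30 pos [0.4774 0.1122 0.1203] F [ 0.8  0.2 -0.6] open 0.0599 q6 0.28
tx 0.14 ty 3.02 tz -4.85 roll 0.01 | jaw now 168.2 q6 0.28invalid input at $[0]: expected keys fingers, tx, ty, tz, roll
invalid input at $[0]: expected keys fingers, tx, ty, tz, roll
```

```bash
python3 -m crank '[{"fingers":0.3,"tx":1,"ty":0,"tz":0,"roll":0},{"fingers":0.3,"tx":1.8,"ty":0,"tz":0,"roll":0},{"fingers":0.3,"tx":2.28,"ty":0,"tz":0,"roll":0},{"fingers":0.3,"tx":2.28,"ty":0,"tz":0,"roll":0},{"fingers":-1,"tx":2.28,"ty":0,"tz":0,"roll":0},{"fingers":-1,"tx":2.28,"ty":0,"tz":0,"roll":0},{"fingers":-1,"tx":2.28,"ty":0,"tz":0,"roll":0},{"fingers":-1,"tx":2.28,"ty":0,"tz":0,"roll":0}]' 30
python3 -m crank '[{"fingers":-1,"tx":0,"ty":0,"tz":0,"roll":0},{"fingers":-1,"tx":-0.6,"ty":0,"tz":0,"roll":0},{"fingers":-1,"tx":-1.5,"ty":0,"tz":0,"roll":0},{"fingers":-1,"tx":-2.5,"ty":0,"tz":0,"roll":0},{"fingers":-1,"tx":-2.5,"ty":0,"tz":0,"roll":0},{"fingers":-1,"tx":-2.5,"ty":0,"tz":0,"roll":0},{"fingers":-1,"tx":-2.5,"ty":0,"tz":0,"roll":0},{"fingers":-1,"tx":-2.5,"ty":0,"tz":0,"roll":0}]'
python3 - <<'E'
from h import *
st();go(.6353,.2776,.125,168.1)
E
```

```text
time: 2.3
tool_pos: [0.4766, 0.1141, 0.0302]
tool_rot: [1.922, 1.569, 0.152]
contact_force: [-1.6, 0.9, 5.8]
opening: 0.0337
time: 3.3
tool_pos: [0.4758, 0.1139, 0.1286]
tool_rot: [-1.338, 1.569, -3.108]
contact_force: [-0.2, 0.1, -0.2]
opening: 0.0335
t 3.30 pos [0.4758 0.1139 0.1286] F [-0.2  0.1 -0.2] open 0.0335 q6 0.28
tx 0.08 ty 3.10 tz -4.80 roll 0.05 | jaw now 168.6 q6 0.28
```

```bash
python3 -m crank '[{"fingers":-1,"tx":0.08,"ty":0.7,"tz":-1,"roll":0},{"fingers":-1,"tx":0.08,"ty":1.4,"tz":-2,"roll":0},{"fingers":-1,"tx":0.08,"ty":2.1,"tz":-3.2,"roll":0},{"fingers":-1,"tx":0.08,"ty":2.7,"tz":-4.2,"roll":0},{"fingers":-1,"tx":0.08,"ty":3.1,"tz":-4.8,"roll":0.05},{"fingers":-1,"tx":0.08,"ty":3.1,"tz":-4.8,"roll":0.05},{"fingers":-1,"tx":0.08,"ty":3.1,"tz":-4.8,"roll":0.05},{"fingers":-1,"tx":0.08,"ty":3.1,"tz":-4.8,"roll":0.05}]'
python3 - <<'E'
from h import *
st();go(.6353,.2776,.04,168.1)
E
```

```text
time: 4.3
tool_pos: [0.6353, 0.2768, 0.1263]
tool_rot: [-1.041, 1.57, -2.82]
contact_force: [-0.6, -0.2, -0.4]
opening: 0.0336
t 4.30 pos [0.6353 0.2768 0.1263] F [-0.6 -0.2 -0.4] open 0.0336 q6 0.51
tx 2.16 ty -0.00 tz -0.02 roll -0.00 | jaw now 168.1 q6 0.51
```

Lower, release gently and rise, in two calls.

```bash
python3 -m crank '[{"fingers":-1,"tx":0.8,"ty":0,"tz":-0.02,"roll":0},{"fingers":-1,"tx":1.5,"ty":0,"tz":-0.02,"roll":0},{"fingers":-1,"tx":2.1,"ty":0,"tz":-0.02,"roll":0},{"fingers":-1,"tx":2.1,"ty":0,"tz":-0.02,"roll":0},{"fingers":-0.1,"tx":2.1,"ty":0,"tz":-0.02,"roll":0},{"fingers":-0.1,"tx":2.1,"ty":0,"tz":-0.02,"roll":0},{"fingers":-0.1,"tx":1.4,"ty":0,"tz":-0.02,"roll":0},{"fingers":-0.1,"tx":0,"ty":0,"tz":0,"roll":0}]'
python3 - <<'E'
from h import *
st();go(.6294,.1334,.12,168.1)
E
```

```text
time: 5.3
tool_pos: [0.6346, 0.2772, 0.1256]
tool_rot: [-1.088, 1.567, -2.866]
contact_force: [1.3, -0.0, 0.3]
opening: 0.0414
t 5.30 pos [0.6346 0.2772 0.1256] F [ 1.3 -0.   0.3] open 0.0414 q6 0.51
tx 0.15 ty 0.62 tz 3.55 roll -0.00 | jaw now 168.1 q6 0.51
```

```bash
cat >> h.py <<'E'
def look():
    for k,c,w,a in detect(False):
        if k!="tub": print(k,c,np.round(w,4),a and round(float(a),1))
E
python3 -m crank '[{"fingers":0.3,"tx":0.15,"ty":0.2,"tz":0.9,"roll":0},{"fingers":0.3,"tx":0.15,"ty":0.4,"tz":1.8,"roll":0},{"fingers":0.3,"tx":0.15,"ty":0.62,"tz":2.7,"roll":0},{"fingers":0.3,"tx":0.15,"ty":0.62,"tz":3.55,"roll":0},{"fingers":0.3,"tx":0.15,"ty":0.62,"tz":3.55,"roll":0},{"fingers":0.3,"tx":1.2,"ty":0.62,"tz":3.55,"roll":0},{"fingers":0.3,"tx":2,"ty":0.62,"tz":3.55,"roll":0},{"fingers":0.3,"tx":2.4,"ty":0.62,"tz":3.55,"roll":0}]'
python3 -m crank '[{"fingers":0.3,"tx":0,"ty":0,"tz":0,"roll":0},{"fingers":-1,"tx":0,"ty":0,"tz":0,"roll":0},{"fingers":-1,"tx":0,"ty":0,"tz":0,"roll":0},{"fingers":-1,"tx":0,"ty":0,"tz":0,"roll":0},{"fingers":-1,"tx":0,"ty":0,"tz":0,"roll":0},{"fingers":-1,"tx":-0.8,"ty":0,"tz":0,"roll":0},{"fingers":-1,"tx":-1.8,"ty":0,"tz":0,"roll":0},{"fingers":-1,"tx":-2.4,"ty":0,"tz":0,"roll":0}]'
python3 - <<'E'
from h import *
look();st();go(.6271,.2384,.125,168.1)
E
```

```text
time: 6.3
tool_pos: [0.6303, 0.1344, 0.0292]
tool_rot: [-1.522, 1.57, 2.983]
contact_force: [0.7, -0.1, 1.3]
opening: 0.0599
time: 7.3
tool_pos: [0.6314, 0.1336, 0.1284]
tool_rot: [1.893, 1.568, 0.114]
contact_force: [-0.0, -0.6, -0.9]
opening: 0.033
pumpkin blue [ 0.3527 -0.1503] None
pumpkin orange [ 0.4305 -0.1207] None
lid orange [ 0.4351 -0.2492] 74.6
lid green [ 0.4394 -0.0061] 85.8
pumpkin white [ 0.5028 -0.3817] None
pumpkin yellow [ 0.5084 -0.1121] None
pumpkin orange [0.5511 0.3829] None
pumpkin white [ 0.6165 -0.1378] None
pumpkin green [0.6382 0.276 ] None
pumpkin green [0.6343 0.299 ] None
lid white [ 0.6334 -0.0167] 107.7
t 7.35 pos [0.6327 0.1337 0.1314] F [0.5 0.3 2.2] open 0.033 q6 0.3
tx 0.16 ty -0.68 tz -2.53 roll -0.00 | jaw now 168.1 q6 0.30
```

```bash
python3 -m crank '[{"fingers":-1,"tx":0.1,"ty":-0.2,"tz":-0.7,"roll":0},{"fingers":-1,"tx":0.16,"ty":-0.4,"tz":-1.5,"roll":0},{"fingers":-1,"tx":0.16,"ty":-0.68,"tz":-2.2,"roll":0},{"fingers":-1,"tx":0.16,"ty":-0.68,"tz":-2.53,"roll":0},{"fingers":-1,"tx":0.16,"ty":-0.68,"tz":-2.53,"roll":0},{"fingers":-1,"tx":0.9,"ty":-0.68,"tz":-2.53,"roll":0},{"fingers":-1,"tx":1.6,"ty":-0.68,"tz":-2.53,"roll":0},{"fingers":-1,"tx":2.25,"ty":-0.68,"tz":-2.53,"roll":0}]'
python3 -m crank '[{"fingers":-1,"tx":0,"ty":0,"tz":0,"roll":0},{"fingers":-0.1,"tx":0,"ty":0,"tz":0,"roll":0},{"fingers":-0.1,"tx":0,"ty":0,"tz":0,"roll":0},{"fingers":-0.1,"tx":-0.7,"ty":0,"tz":0,"roll":0},{"fingers":-0.1,"tx":-1.5,"ty":0,"tz":0,"roll":0},{"fingers":-0.1,"tx":-2.2,"ty":0,"tz":0,"roll":0},{"fingers":-0.1,"tx":-2.2,"ty":0,"tz":0,"roll":0},{"fingers":-0.1,"tx":-2.2,"ty":0,"tz":0,"roll":0}]'
python3 - <<'E'
from h import *
look();st();go(.55,.377,.12,17.8)
E
```

```text
time: 8.35
tool_pos: [0.6254, 0.2365, 0.0353]
tool_rot: [-0.164, 1.57, -1.944]
contact_force: [-0.1, 0.5, -1.0]
opening: 0.0334
time: 9.35
tool_pos: [0.6246, 0.2381, 0.1237]
tool_rot: [-1.131, 1.57, -2.91]
contact_force: [-0.4, 0.8, -0.1]
opening: 0.0412
lid pink [0.2821 0.2489] 73.7
pumpkin blue [ 0.3527 -0.1503] None
pumpkin orange [ 0.4305 -0.1207] None
lid orange [ 0.4351 -0.2492] 74.6
lid green [ 0.4394 -0.0061] 85.8
pumpkin white [ 0.5028 -0.3817] None
pumpkin yellow [ 0.5084 -0.1121] None
pumpkin white [ 0.6165 -0.1378] None
lid white [ 0.6334 -0.0167] 107.7
t 9.40 pos [0.6243 0.238  0.1231] F [ 0.6  0.1 -1. ] open 0.0411 q6 0.46
tx 0.08 ty -2.54 tz -3.02 roll -2.97 | jaw now 168.1 q6 0.46
```

```bash
python3 - <<'E'
from h import *
go(.4305,-.1207,.12,17.8)
E
```

```text
tx 0.09 ty -2.89 tz 9.77 roll -2.97 | jaw now 168.1 q6 0.46
```

```bash
python3 -m crank '[{"fingers":-0.1,"tx":0.09,"ty":-0.4,"tz":1.4,"roll":-0.5},{"fingers":-0.1,"tx":0.09,"ty":-0.8,"tz":2.8,"roll":-1},{"fingers":0.3,"tx":0.09,"ty":-1.2,"tz":4.2,"roll":-1.5},{"fingers":0.3,"tx":0.09,"ty":-1.6,"tz":5.6,"roll":-2},{"fingers":0.3,"tx":0.09,"ty":-2,"tz":7,"roll":-2.5},{"fingers":0.3,"tx":0.09,"ty":-2.5,"tz":8.4,"roll":-2.97},{"fingers":0.3,"tx":0.09,"ty":-2.89,"tz":9.77,"roll":-2.97},{"fingers":0.3,"tx":0.09,"ty":-2.89,"tz":9.77,"roll":-2.97}]'
python3 - <<'E'
from h import *
look();st();go(.4305,-.1207,.029,17.8)
E
```

```text
time: 10.4
tool_pos: [0.4292, -0.123, 0.1199]
tool_rot: [-2.164, 1.569, 2.854]
contact_force: [-0.1, -0.3, 0.8]
opening: 0.0596
lid pink [0.2839 0.2553] 73.7
pumpkin orange [ 0.4683 -0.2581] None
lid green [ 0.4394 -0.0061] 85.8
pumpkin white [ 0.5028 -0.3817] None
pumpkin orange [0.55   0.3771] None
pumpkin white [ 0.6165 -0.1378] None
lid white [ 0.6334 -0.0167] 107.7
t 10.45 pos [ 0.4301 -0.1215  0.12  ] F [0.4 0.4 0.1] open 0.0595 q6 -0.75
tx 2.27 ty 0.02 tz -0.01 roll -0.02 | jaw now 17.6 q6 -0.75
```

```bash
python3 -m crank '[{"fingers":0.3,"tx":1,"ty":0,"tz":0,"roll":0},{"fingers":0.3,"tx":1.8,"ty":0,"tz":0,"roll":0},{"fingers":0.3,"tx":2.26,"ty":0.02,"tz":0,"roll":0},{"fingers":0.3,"tx":2.26,"ty":0.02,"tz":0,"roll":0},{"fingers":-1,"tx":2.26,"ty":0.02,"tz":0,"roll":0},{"fingers":-1,"tx":2.26,"ty":0.02,"tz":0,"roll":0},{"fingers":-1,"tx":2.26,"ty":0.02,"tz":0,"roll":0},{"fingers":-1,"tx":2.26,"ty":0.02,"tz":0,"roll":0}]'
python3 -m crank '[{"fingers":-1,"tx":-0.8,"ty":0,"tz":0,"roll":0},{"fingers":-1,"tx":-1.6,"ty":0,"tz":0,"roll":0},{"fingers":-1,"tx":-2.4,"ty":0,"tz":0,"roll":0},{"fingers":-1,"tx":-2.4,"ty":0,"tz":0,"roll":0},{"fingers":-1,"tx":-2.4,"ty":0,"tz":0,"roll":0},{"fingers":-1,"tx":-2.4,"ty":0,"tz":0,"roll":0},{"fingers":-1,"tx":-2.4,"ty":0,"tz":0,"roll":0},{"fingers":-1,"tx":-2.4,"ty":0,"tz":0,"roll":0}]'
python3 - <<'E'
from h import *
st();go(.6376,-.2548,.125,17.8)
E
```

```text
time: 11.45
tool_pos: [0.4323, -0.1202, 0.0309]
tool_rot: [1.012, 1.57, -0.249]
contact_force: [0.1, 1.6, 6.2]
opening: 0.0335
time: 12.45
tool_pos: [0.4318, -0.12, 0.1258]
tool_rot: [-2.411, 1.57, 2.612]
contact_force: [-0.1, 0.1, -0.8]
opening: 0.0331
t 12.45 pos [ 0.4318 -0.12    0.1258] F [-0.1  0.1 -0.8] open 0.0331 q6 -0.75
tx 0.01 ty 3.87 tz 4.78 roll -0.00 | jaw now 17.8 q6 -0.75
```

```bash
python3 -m crank '[{"fingers":-1,"tx":0,"ty":0.7,"tz":0.8,"roll":0},{"fingers":-1,"tx":0,"ty":1.5,"tz":1.8,"roll":0},{"fingers":-1,"tx":0,"ty":2.3,"tz":2.8,"roll":0},{"fingers":-1,"tx":0,"ty":3.1,"tz":3.8,"roll":0},{"fingers":-1,"tx":0.01,"ty":3.87,"tz":4.78,"roll":0},{"fingers":-1,"tx":0.01,"ty":3.87,"tz":4.78,"roll":0},{"fingers":-1,"tx":0.01,"ty":3.87,"tz":4.78,"roll":0},{"fingers":-1,"tx":0.8,"ty":3.87,"tz":4.78,"roll":0}]'
python3 -m crank '[{"fingers":-1,"tx":0.7,"ty":0,"tz":0,"roll":0},{"fingers":-1,"tx":1.35,"ty":0,"tz":0,"roll":0},{"fingers":-1,"tx":1.35,"ty":0,"tz":0,"roll":0},{"fingers":-0.1,"tx":1.35,"ty":0,"tz":0,"roll":0},{"fingers":-0.1,"tx":1.35,"ty":0,"tz":0,"roll":0},{"fingers":-0.1,"tx":0.6,"ty":0,"tz":0,"roll":0},{"fingers":-0.1,"tx":-0.2,"ty":0,"tz":0,"roll":0},{"fingers":-0.1,"tx":-0.9,"ty":0,"tz":0,"roll":0}]'
python3 - <<'E'
from h import *
look();st();go(.6165,-.1378,.12,8.4);go(.5028,-.3817,.12,8.4)
E
```

```text
time: 13.45
tool_pos: [0.6386, -0.2548, 0.0969]
tool_rot: [0.797, 1.566, -0.463]
contact_force: [0.7, -0.2, -1.1]
opening: 0.0334
time: 14.45
tool_pos: [0.6382, -0.2551, 0.133]
tool_rot: [0.799, 1.568, -0.461]
contact_force: [-0.3, 0.2, 1.0]
opening: 0.0417
lid pink [0.2839 0.2553] 73.7
pumpkin blue [ 0.3535 -0.1512] None
pumpkin orange [ 0.4436 -0.2174] None
lid green [ 0.4429 -0.0064] 85.8
pumpkin yellow [ 0.5084 -0.1121] None
pumpkin orange [0.55   0.3771] None
pumpkin white [ 0.6165 -0.1378] None
lid white [ 0.6334 -0.0167] 107.7
t 14.50 pos [ 0.6398 -0.2558  0.1373] F [ 1.3 -0.6  2.5] open 0.0417 q6 -0.8
tx 0.42 ty 0.34 tz -2.99 roll 0.94 | jaw now 17.8 q6 -0.80
tx 0.42 ty -4.23 tz 1.95 roll 0.94 | jaw now 17.8 q6 -0.80
```

```bash
python3 - <<'E'
from h import *
p,d,c=view("top");W=world(c,d)
hsv=cv2.cvtColor(p,cv2.COLOR_RGB2HSV)
for nm,(a,b) in {"vase":((455,115),(500,170)),"jar":((270,100),(325,160))}.items():
    s=np.s_[int(b[0]/1.5625) if 0 else int(a[1]/1.5625):int(b[1]/1.5625),int(a[0]/1.5625):int(b[0]/1.5625)]
    Q=W[s].reshape(-1,3);Q=Q[Q[:,2]>.03]
    print(nm,"min x %.3f"%np.percentile(Q[:,0],2),"y",np.percentile(Q[:,1],[2,98]).round(3),"zmax %.3f"%Q[:,2].max())
E
```

```text
vase min x 0.728 y [-0.167 -0.11 ] zmax 0.953
jar min x 0.736 y [0.09 0.15] zmax 0.953
```

```bash
python3 -m crank '[{"fingers":-0.1,"tx":0,"ty":0,"tz":-0.8,"roll":0.3},{"fingers":-0.1,"tx":0,"ty":0.2,"tz":-1.8,"roll":0.7},{"fingers":0.2,"tx":0.42,"ty":0.34,"tz":-2.99,"roll":0.94},{"fingers":0.2,"tx":0.42,"ty":0.34,"tz":-2.99,"roll":0.94},{"fingers":0.2,"tx":0.42,"ty":0.34,"tz":-2.99,"roll":0.94},{"fingers":0.2,"tx":1.2,"ty":0.34,"tz":-2.99,"roll":0.94},{"fingers":0.2,"tx":2,"ty":0.34,"tz":-2.99,"roll":0.94},{"fingers":0.2,"tx":2.65,"ty":0.34,"tz":-2.99,"roll":0.94}]'
python3 -m crank '[{"fingers":0.2,"tx":0,"ty":0,"tz":0,"roll":0},{"fingers":-1,"tx":0,"ty":0,"tz":0,"roll":0},{"fingers":-1,"tx":0,"ty":0,"tz":0,"roll":0},{"fingers":-1,"tx":0,"ty":0,"tz":0,"roll":0},{"fingers":-1,"tx":0,"ty":0,"tz":0,"roll":0},{"fingers":-1,"tx":-0.8,"ty":0,"tz":0,"roll":0},{"fingers":-1,"tx":-1.8,"ty":0,"tz":0,"roll":0},{"fingers":-1,"tx":-2.4,"ty":0,"tz":0,"roll":0}]'
python3 - <<'E'
from h import *
look();st();go(.4368,.2077,.125,8.4)
E
```

```text
time: 15.55
tool_pos: [0.6146, -0.1386, 0.0243]
tool_rot: [0.778, 1.57, -0.648]
contact_force: [-45.0, 11.7, 220.0]
opening: 0.055
time: 16.55
tool_pos: [0.6153, -0.1388, 0.1227]
tool_rot: [1.045, 1.567, -0.381]
contact_force: [0.8, 0.3, -0.5]
opening: 0.0331
pumpkin pink [0.3164 0.2457] None
lid green [ 0.4394 -0.0061] 85.8
pumpkin white [ 0.5028 -0.3817] None
pumpkin orange [0.55   0.3771] None
lid white [ 0.6334 -0.0167] 107.7
t 16.60 pos [ 0.6165 -0.1392  0.1256] F [1.3 0.1 2.9] open 0.0336 q6 -0.49
tx -0.04 ty -3.19 tz -9.23 roll -0.01 | jaw now 8.3 q6 -0.49
```

The last descent hit the counter: 220 N, above the 120 N wrist limit. I computed it from a reading taken while the arm was still moving. From here on I'll let the arm settle before measuring, and use a slightly higher grasp.

```bash
python3 -m crank '[{"fingers":-1,"tx":-0.2,"ty":-0.5,"tz":-1.4,"roll":0},{"fingers":-1,"tx":-0.2,"ty":-1,"tz":-2.8,"roll":0},{"fingers":-1,"tx":-0.2,"ty":-1.5,"tz":-4.2,"roll":0},{"fingers":-1,"tx":-0.2,"ty":-2,"tz":-5.6,"roll":0},{"fingers":-1,"tx":-0.2,"ty":-2.5,"tz":-7,"roll":0},{"fingers":-1,"tx":-0.2,"ty":-3,"tz":-8.4,"roll":0},{"fingers":-1,"tx":-0.2,"ty":-3.19,"tz":-9.23,"roll":0},{"fingers":-1,"tx":-0.2,"ty":-3.19,"tz":-9.23,"roll":0}]'
python3 -m crank '[{"fingers":-1,"tx":0,"ty":0,"tz":0,"roll":0},{"fingers":-1,"tx":0,"ty":0,"tz":0,"roll":0},{"fingers":-1,"tx":0,"ty":0,"tz":0,"roll":0},{"fingers":-1,"tx":0,"ty":0,"tz":0,"roll":0},{"fingers":-1,"tx":0,"ty":0,"tz":0,"roll":0},{"fingers":-1,"tx":0,"ty":0,"tz":0,"roll":0},{"fingers":-1,"tx":0,"ty":0,"tz":0,"roll":0},{"fingers":-1,"tx":0,"ty":0,"tz":0,"roll":0}]'
python3 - <<'E'
from h import *
st();go(.4368,.2077,.042,8.4)
E
```

```text
time: 17.6
tool_pos: [0.4339, 0.211, 0.128]
tool_rot: [2.021, 1.57, 0.599]
contact_force: [0.2, -0.9, -0.9]
opening: 0.0336
time: 18.6
tool_pos: [0.4341, 0.2099, 0.1283]
tool_rot: [2.527, 1.571, 1.103]
contact_force: [0.4, 0.4, -0.0]
opening: 0.0336
t 18.60 pos [0.4341 0.2099 0.1283] F [ 0.4  0.4 -0. ] open 0.0336 q6 0.14
tx 2.16 ty 0.06 tz 0.06 roll -0.00 | jaw now 8.4 q6 0.14
```

```bash
python3 -m crank '[{"fingers":-1,"tx":0.8,"ty":0.06,"tz":0.06,"roll":0},{"fingers":-1,"tx":1.5,"ty":0.06,"tz":0.06,"roll":0},{"fingers":-1,"tx":2.16,"ty":0.06,"tz":0.06,"roll":0},{"fingers":-1,"tx":2.16,"ty":0.06,"tz":0.06,"roll":0},{"fingers":-0.1,"tx":2.16,"ty":0.06,"tz":0.06,"roll":0},{"fingers":-0.1,"tx":2.16,"ty":0.06,"tz":0.06,"roll":0},{"fingers":-0.1,"tx":1.4,"ty":0.06,"tz":0.06,"roll":0},{"fingers":-0.1,"tx":0.6,"ty":0.06,"tz":0.06,"roll":0}]'
python3 -m crank '[{"fingers":-0.1,"tx":-0.6,"ty":0,"tz":0,"roll":0},{"fingers":-0.1,"tx":-0.6,"ty":0,"tz":0,"roll":0},{"fingers":-0.1,"tx":-0.6,"ty":0,"tz":0,"roll":0},{"fingers":-0.1,"tx":-0.6,"ty":0,"tz":0,"roll":0},{"fingers":-0.1,"tx":-0.6,"ty":0,"tz":0,"roll":0},{"fingers":-0.1,"tx":-0.6,"ty":0,"tz":0,"roll":0},{"fingers":-0.1,"tx":-0.6,"ty":0,"tz":0,"roll":0},{"fingers":-0.1,"tx":-0.6,"ty":0,"tz":0,"roll":0}]'
python3 - <<'E'
from h import *
look();st();go(.5028,-.3817,.12,8.4);go(.55,.3771,.12,17.8)
p,d,c=view("top");q,_,_=view("side")
cv2.imwrite("pics/m1.png",cv2.resize(np.hstack([p,q])[:,:,::-1],(800,300),interpolation=cv2.INTER_AREA))
E
```

```text
time: 19.6
tool_pos: [0.437, 0.2078, 0.1058]
tool_rot: [1.761, 1.57, 0.337]
contact_force: [-0.5, 0.6, 0.2]
opening: 0.0412
time: 20.6
tool_pos: [0.4369, 0.2078, 0.1283]
tool_rot: [-2.563, 1.571, 2.296]
contact_force: [-0.3, -0.3, 0.2]
opening: 0.0412
pumpkin blue [ 0.3527 -0.1503] None
lid orange [ 0.4351 -0.2492] 74.6
lid green [ 0.4394 -0.0061] 85.8
pumpkin white [ 0.5031 -0.3818] None
pumpkin yellow [ 0.5084 -0.1121] None
pumpkin orange [0.55   0.3771] None
lid white [ 0.6334 -0.0167] 107.7
t 20.65 pos [0.4369 0.2078 0.1283] F [ 0.  -0.5 -0.1] open 0.0411 q6 0.14
tx 0.21 ty -0.52 tz 14.82 roll -0.00 | jaw now 8.4 q6 0.14
tx 0.21 ty 3.42 tz -3.77 roll -0.94 | jaw now 8.4 q6 0.14
```

View pics/m1.png

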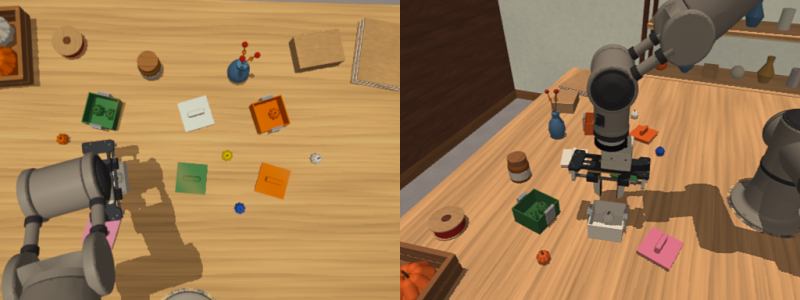

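Picture: the green tub holds both green pumpkins, the orange tub one, the white tub one. Orange at (63,139) and white at (315,158) are still out. Next is the left orange one.

```bash
python3 -m crank '[{"fingers":-0.1,"tx":0.1,"ty":0.8,"tz":-0.9,"roll":-0.2},{"fingers":0.2,"tx":0.2,"ty":1.6,"tz":-1.8,"roll":-0.5},{"fingers":0.2,"tx":0.21,"ty":2.5,"tz":-2.8,"roll":-0.8},{"fingers":0.2,"tx":0.21,"ty":3.42,"tz":-3.77,"roll":-0.94},{"fingers":0.2,"tx":0.21,"ty":3.42,"tz":-3.77,"roll":-0.94},{"fingers":0.2,"tx":1.2,"ty":3.42,"tz":-3.77,"roll":-0.94},{"fingers":0.2,"tx":2,"ty":3.42,"tz":-3.77,"roll":-0.94},{"fingers":0.2,"tx":2.43,"ty":3.42,"tz":-3.77,"roll":-0.94}]'
python3 -m crank '[{"fingers":0.2,"tx":0,"ty":0,"tz":0,"roll":0},{"fingers":-1,"tx":0,"ty":0,"tz":0,"roll":0},{"fingers":-1,"tx":0,"ty":0,"tz":0,"roll":0},{"fingers":-1,"tx":0,"ty":0,"tz":0,"roll":0},{"fingers":-1,"tx":-1,"ty":0,"tz":0,"roll":0},{"fingers":-1,"tx":-2.4,"ty":0,"tz":0,"roll":0},{"fingers":-1,"tx":-2.4,"ty":0,"tz":0,"roll":0},{"fingers":-1,"tx":-2.4,"ty":0,"tz":0,"roll":0}]'
python3 - <<'E'
from h import *
look();st();go(.6254,-.2168,.135,17.8)
E
```

```text
time: 21.75
tool_pos: [0.5489, 0.3757, 0.0293]
tool_rot: [-1.372, 1.567, -2.633]
contact_force: [0.1, 1.0, 0.6]
opening: 0.055
time: 22.75
tool_pos: [0.5498, 0.3768, 0.1269]
tool_rot: [-1.477, 1.57, -2.737]
contact_force: [0.1, -0.3, -1.9]
opening: 0.0333
lid pink [0.2839 0.2553] 73.7
pumpkin blue [ 0.3527 -0.1503] None
lid orange [ 0.4351 -0.2492] 74.6
lid green [ 0.4394 -0.0061] 85.8
pumpkin white [ 0.5028 -0.3817] None
pumpkin yellow [ 0.5084 -0.1121] None
lid white [ 0.6334 -0.0167] 107.7
t 22.80 pos [0.5494 0.3765 0.1259] F [-0.6  0.2 -1.2] open 0.0334 q6 0.18
tx -0.22 ty -2.72 tz 14.70 roll -0.00 | jaw now 17.8 q6 0.18
```

```bash
python3 -m crank '[{"fingers":-1,"tx":-0.3,"ty":-0.2,"tz":1.2,"roll":0},{"fingers":-1,"tx":-0.5,"ty":-0.5,"tz":2.5,"roll":0},{"fingers":-1,"tx":-0.5,"ty":-0.7,"tz":3.8,"roll":0},{"fingers":-1,"tx":-0.5,"ty":-1,"tz":5.1,"roll":0},{"fingers":-1,"tx":-0.5,"ty":-1.2,"tz":6.4,"roll":0},{"fingers":-1,"tx":-0.5,"ty":-1.4,"tz":7.7,"roll":0},{"fingers":-1,"tx":-0.5,"ty":-1.7,"tz":9,"roll":0},{"fingers":-1,"tx":-0.5,"ty":-1.9,"tz":10.3,"roll":0}]'
python3 -m crank '[{"fingers":-1,"tx":0,"ty":-0.2,"tz":1.2,"roll":0},{"fingers":-1,"tx":0.1,"ty":-0.4,"tz":2.4,"roll":0},{"fingers":-1,"tx":0.28,"ty":-0.6,"tz":3.4,"roll":0},{"fingers":-1,"tx":0.28,"ty":-0.82,"tz":4.4,"roll":0},{"fingers":-1,"tx":0.28,"ty":-0.82,"tz":4.4,"roll":0},{"fingers":-1,"tx":0.28,"ty":-0.82,"tz":4.4,"roll":0},{"fingers":-1,"tx":0.28,"ty":-0.82,"tz":4.4,"roll":0},{"fingers":-1,"tx":0.28,"ty":-0.82,"tz":4.4,"roll":0}]'
python3 - <<'E'
from h import *
st();go(.6254,-.2168,.041,17.8)
E
```

```text
time: 23.8
tool_pos: [0.6027, -0.0402, 0.1452]
tool_rot: [-2.116, 1.567, 2.906]
contact_force: [1.2, -0.6, -1.3]
opening: 0.0337
time: 24.8
tool_pos: [0.6263, -0.215, 0.1359]
tool_rot: [-3.141, 1.571, 1.884]
contact_force: [0.1, -0.1, -0.6]
opening: 0.033
t 24.80 pos [ 0.6263 -0.215   0.1359] F [ 0.1 -0.1 -0.6] open 0.033 q6 -0.76
tx 2.37 ty -0.04 tz 0.04 roll 0.01 | jaw now 17.9 q6 -0.76
```

```bash
python3 -m crank '[{"fingers":-1,"tx":0.8,"ty":-0.04,"tz":0.04,"roll":0},{"fingers":-1,"tx":1.6,"ty":-0.04,"tz":0.04,"roll":0},{"fingers":-1,"tx":2.35,"ty":-0.04,"tz":0.04,"roll":0},{"fingers":-1,"tx":2.35,"ty":-0.04,"tz":0.04,"roll":0},{"fingers":-0.1,"tx":2.35,"ty":-0.04,"tz":0.04,"roll":0},{"fingers":-0.1,"tx":2.35,"ty":-0.04,"tz":0.04,"roll":0},{"fingers":-0.1,"tx":1.4,"ty":-0.04,"tz":0.04,"roll":0},{"fingers":-0.1,"tx":0.3,"ty":-0.04,"tz":0.04,"roll":0}]'
python3 -m crank '[{"fingers":-0.1,"tx":0,"ty":0,"tz":0,"roll":0},{"fingers":-0.1,"tx":0,"ty":0,"tz":0,"roll":0},{"fingers":-0.1,"tx":0,"ty":0,"tz":0,"roll":0},{"fingers":-0.1,"tx":0,"ty":0,"tz":0,"roll":0},{"fingers":-0.1,"tx":0,"ty":0,"tz":0,"roll":0},{"fingers":-0.1,"tx":0,"ty":0,"tz":0,"roll":0},{"fingers":-0.1,"tx":0,"ty":0,"tz":0,"roll":0},{"fingers":-0.1,"tx":0,"ty":0,"tz":0,"roll":0}]'
python3 - <<'E'
from h import *
st();go(.5028,-.3817,.12,8.4)
E
```

```text
time: 25.8
tool_pos: [0.6251, -0.2182, 0.1255]
tool_rot: [1.763, 1.571, 0.503]
contact_force: [0.4, -0.5, -0.5]
opening: 0.0412
time: 26.8
tool_pos: [0.6252, -0.2182, 0.1239]
tool_rot: [2.09, 1.571, 0.829]
contact_force: [-0.2, -0.4, -0.4]
opening: 0.0413
t 26.80 pos [ 0.6252 -0.2182  0.1239] F [-0.2 -0.4 -0.4] open 0.0413 q6 -0.76
tx 0.10 ty -4.16 tz 2.96 roll 0.94 | jaw now 17.8 q6 -0.76
```

```bash
python3 -m crank '[{"fingers":-0.1,"tx":0,"ty":-0.9,"tz":0.6,"roll":0.2},{"fingers":0.2,"tx":0.1,"ty":-1.9,"tz":1.3,"roll":0.5},{"fingers":0.2,"tx":0.1,"ty":-3,"tz":2.1,"roll":0.8},{"fingers":0.2,"tx":0.1,"ty":-4.16,"tz":2.96,"roll":0.94},{"fingers":0.2,"tx":0.1,"ty":-4.16,"tz":2.96,"roll":0.94},{"fingers":0.2,"tx":1,"ty":-4.16,"tz":2.96,"roll":0.94},{"fingers":0.2,"tx":1.8,"ty":-4.16,"tz":2.96,"roll":0.94},{"fingers":0.2,"tx":2.3,"ty":-4.16,"tz":2.96,"roll":0.94}]'
python3 -m crank '[{"fingers":0.2,"tx":0,"ty":0,"tz":0,"roll":0},{"fingers":-1,"tx":0,"ty":0,"tz":0,"roll":0},{"fingers":-1,"tx":0,"ty":0,"tz":0,"roll":0},{"fingers":-1,"tx":0,"ty":0,"tz":0,"roll":0},{"fingers":-1,"tx":-1,"ty":0,"tz":0,"roll":0},{"fingers":-1,"tx":-2.5,"ty":0,"tz":0,"roll":0},{"fingers":-1,"tx":-2.5,"ty":0,"tz":0,"roll":0},{"fingers":-1,"tx":-2.5,"ty":0,"tz":0,"roll":0}]'
python3 - <<'E'
from h import *
detect();st();go(.431,.2473,.13,8.4)
E
```

```text
time: 27.8
tool_pos: [0.503, -0.3804, 0.0302]
tool_rot: [-2.683, 1.569, 2.176]
contact_force: [0.9, -0.0, 0.2]
opening: 0.055
time: 28.8
tool_pos: [0.5026, -0.3815, 0.1317]
tool_rot: [-2.778, 1.57, 2.08]
contact_force: [0.1, 0.9, 0.1]
opening: 0.0336
lid pink px [201. 462.] a 1633 z 0.040 xy [0.2839 0.2553] ang 73.7 size [90.4 90.7] handle mid [0.2838 0.2543] long 73.6
pumpkin blue px [479. 416.] a 160 z 0.035 xy [ 0.3527 -0.1503] ang None 
lid orange px [545. 361.] a 1494 z 0.040 xy [ 0.4351 -0.2492] ang 74.6 size [90.7 89.9] handle mid [ 0.4353 -0.249 ] long 73.8
lid green px [382. 357.] a 1513 z 0.040 xy [ 0.4394 -0.0061] ang 85.8 size [89.9 89.9] handle mid [ 0.4391 -0.0063] long 86.6
tub white px [220. 359.] a 1980 z 0.064 xy [0.434  0.2276] ang 8.2 rim [433.6 227.9] size [102.6  91. ] ang 9.0 catch dist 0.0953
pumpkin yellow px [454. 311.] a 150 z 0.034 xy [ 0.5084 -0.1121] ang None 
lid white px [391. 227.] a 1460 z 0.041 xy [ 0.6334 -0.0167] ang 107.7 size [90.3 90. ] handle mid [ 0.6329 -0.0166] long 107.5
tub orange px [539. 228.] a 1882 z 0.064 xy [ 0.6314 -0.2356] ang 18.1 rim [ 631.2 -236. ] size [103.4  91.3] ang 17.2 catch dist 0.0950
tub green px [203. 222.] a 1994 z 0.065 xy [0.6315 0.2584] ang 168.3 rim [631.  258.6] size [ 91.5 103. ] ang 78.1 catch dist 0.0946
t 28.85 pos [ 0.5022 -0.3812  0.1307] F [ 0.1  1.  -0.9] open 0.0335 q6 -0.92
tx 0.05 ty 0.53 tz -15.80 roll -0.00 | jaw now 8.4 q6 -0.92
```

```bash
python3 -m crank '[{"fingers":-1,"tx":-0.3,"ty":0.1,"tz":-1.3,"roll":0},{"fingers":-1,"tx":-0.3,"ty":0.1,"tz":-2.6,"roll":0},{"fingers":-1,"tx":-0.3,"ty":0.2,"tz":-3.9,"roll":0},{"fingers":-1,"tx":-0.3,"ty":0.2,"tz":-5.2,"roll":0},{"fingers":-1,"tx":-0.3,"ty":0.3,"tz":-6.5,"roll":0},{"fingers":-1,"tx":-0.3,"ty":0.3,"tz":-7.8,"roll":0},{"fingers":-1,"tx":-0.3,"ty":0.3,"tz":-9.1,"roll":0},{"fingers":-1,"tx":-0.3,"ty":0.4,"tz":-10.4,"roll":0}]'
python3 -m crank '[{"fingers":-1,"tx":0,"ty":0,"tz":-1.3,"roll":0},{"fingers":-1,"tx":0.1,"ty":0.1,"tz":-2.6,"roll":0},{"fingers":-1,"tx":0.2,"ty":0.13,"tz":-4,"roll":0},{"fingers":-1,"tx":0.3,"ty":0.13,"tz":-5.4,"roll":0},{"fingers":-1,"tx":0.3,"ty":0.13,"tz":-5.4,"roll":0},{"fingers":-1,"tx":0.3,"ty":0.13,"tz":-5.4,"roll":0},{"fingers":-1,"tx":0.3,"ty":0.13,"tz":-5.4,"roll":0},{"fingers":-1,"tx":0.3,"ty":0.13,"tz":-5.4,"roll":0}]'
python3 - <<'E'
from h import *
st();go(.431,.2473,.041,8.4)
E
```

```text
time: 29.85
tool_pos: [0.4566, 0.0337, 0.1425]
tool_rot: [-1.85, 1.568, 3.009]
contact_force: [0.2, 0.4, -1.2]
opening: 0.0331
time: 30.85
tool_pos: [0.432, 0.2454, 0.1319]
tool_rot: [-1.278, 1.571, -2.705]
contact_force: [-0.3, -0.7, -1.0]
opening: 0.0332
t 30.85 pos [0.432  0.2454 0.1319] F [-0.3 -0.7 -1. ] open 0.0332 q6 0.22
tx 2.27 ty -0.02 tz -0.05 roll -0.01 | jaw now 8.3 q6 0.22
```

```bash
python3 -m crank '[{"fingers":-1,"tx":0.8,"ty":-0.02,"tz":-0.05,"roll":0},{"fingers":-1,"tx":1.6,"ty":-0.02,"tz":-0.05,"roll":0},{"fingers":-1,"tx":2.25,"ty":-0.02,"tz":-0.05,"roll":0},{"fingers":-1,"tx":2.25,"ty":-0.02,"tz":-0.05,"roll":0},{"fingers":-0.1,"tx":2.25,"ty":-0.02,"tz":-0.05,"roll":0},{"fingers":-0.1,"tx":2.25,"ty":-0.02,"tz":-0.05,"roll":0},{"fingers":-0.1,"tx":1.4,"ty":-0.02,"tz":-0.05,"roll":0},{"fingers":-0.1,"tx":0,"ty":-0.02,"tz":-0.05,"roll":0}]'
python3 -m crank '[{"fingers":-0.1,"tx":0,"ty":0,"tz":0,"roll":0},{"fingers":-0.1,"tx":0,"ty":0,"tz":0,"roll":0},{"fingers":-0.1,"tx":0,"ty":0,"tz":0,"roll":0},{"fingers":-0.1,"tx":0,"ty":0,"tz":0,"roll":0},{"fingers":-0.1,"tx":0,"ty":0,"tz":0,"roll":0},{"fingers":-0.1,"tx":0,"ty":0,"tz":0,"roll":0},{"fingers":-0.1,"tx":0,"ty":0,"tz":0,"roll":0},{"fingers":-0.1,"tx":0,"ty":0,"tz":0,"roll":0}]'
python3 - <<'E'
from h import *
st();go(.4393,-.0061,.12,175.8);look()
E
```

```text
time: 31.85
tool_pos: [0.4299, 0.2481, 0.1326]
tool_rot: [-1.363, 1.568, -2.787]
contact_force: [0.7, -0.4, -0.2]
opening: 0.0413
time: 32.85
tool_pos: [0.4306, 0.2484, 0.1319]
tool_rot: [2.173, 1.571, 0.748]
contact_force: [0.0, -0.6, -0.1]
opening: 0.0413
t 32.85 pos [0.4306 0.2484 0.1319] F [ 0.  -0.6 -0.1] open 0.0413 q6 0.22
tx 0.30 ty -0.71 tz 6.33 roll 1.26 | jaw now 8.4 q6 0.22
pumpkin blue [ 0.3527 -0.1503] None
lid orange [ 0.4351 -0.2492] 74.6
lid green [ 0.4394 -0.0061] 85.8
pumpkin yellow [ 0.5084 -0.1121] None
lid white [ 0.6334 -0.0167] 107.7
```

```bash
python3 -m crank '[{"fingers":-0.1,"tx":0,"ty":-0.2,"tz":1.2,"roll":0.3},{"fingers":0,"tx":0.1,"ty":-0.3,"tz":2.4,"roll":0.6},{"fingers":0,"tx":0.2,"ty":-0.5,"tz":3.7,"roll":0.9},{"fingers":0,"tx":0.3,"ty":-0.6,"tz":5,"roll":1.2},{"fingers":0,"tx":0.3,"ty":-0.71,"tz":6.33,"roll":1.26},{"fingers":0,"tx":0.3,"ty":-0.71,"tz":6.33,"roll":1.26},{"fingers":0,"tx":0.3,"ty":-0.71,"tz":6.33,"roll":1.26},{"fingers":0,"tx":0.3,"ty":-0.71,"tz":6.33,"roll":1.26}]'
python3 - <<'E'
from h import *
st();go(.4393,-.0061,.0445,175.8)
E
```

```text
time: 33.9
tool_pos: [0.4393, -0.005, 0.1199]
tool_rot: [-2.539, 1.57, 2.101]
contact_force: [0.1, 0.5, -0.2]
opening: 0.046
t 33.90 pos [ 0.4393 -0.005   0.1199] F [ 0.1  0.5 -0.2] open 0.046 q6 -0.11
tx 1.88 ty 0.00 tz 0.03 roll 0.01 | jaw now 175.9 q6 -0.11
```

```bash
python3 -m crank '[{"fingers":0,"tx":0.8,"ty":0,"tz":0.03,"roll":0},{"fingers":0,"tx":1.5,"ty":0,"tz":0.03,"roll":0},{"fingers":0,"tx":1.88,"ty":0,"tz":0.03,"roll":0},{"fingers":0,"tx":1.88,"ty":0,"tz":0.03,"roll":0},{"fingers":-1,"tx":1.88,"ty":0,"tz":0.03,"roll":0},{"fingers":-1,"tx":1.88,"ty":0,"tz":0.03,"roll":0},{"fingers":-1,"tx":1.88,"ty":0,"tz":0.03,"roll":0},{"fingers":-1,"tx":1.88,"ty":0,"tz":0.03,"roll":0}]' 50
python3 -m crank '[{"fingers":-1,"tx":-0.5,"ty":0,"tz":0,"roll":0},{"fingers":-1,"tx":-1.2,"ty":0,"tz":0,"roll":0},{"fingers":-1,"tx":-2.2,"ty":0,"tz":0,"roll":0},{"fingers":-1,"tx":-3,"ty":0,"tz":0,"roll":0},{"fingers":-1,"tx":-3,"ty":0,"tz":0,"roll":0},{"fingers":-1,"tx":-3,"ty":0,"tz":0,"roll":0},{"fingers":-1,"tx":-3,"ty":0,"tz":0,"roll":0},{"fingers":-1,"tx":-3,"ty":0,"tz":0,"roll":0}]'
python3 - <<'E'
from h import *
st();go(.6313,.2581,.16,168.2)
E
```

```text
time: 34.9
tool_pos: [0.4395, -0.0075, 0.045]
tool_rot: [1.609, 1.57, -0.036]
contact_force: [0.1, 0.1, 3.5]
opening: 0.0137
time: 35.9
tool_pos: [0.4389, -0.0074, 0.1638]
tool_rot: [-1.724, 1.569, 2.914]
contact_force: [0.5, -0.2, -0.6]
opening: 0.0135
t 35.90 pos [ 0.4389 -0.0074  0.1638] F [ 0.5 -0.2 -0.6] open 0.0135 q6 -0.12
tx 0.09 ty 4.31 tz -6.97 roll 0.76 | jaw now 175.8 q6 -0.12
```

```bash
python3 -m crank '[{"fingers":-1,"tx":0,"ty":0.7,"tz":-1.1,"roll":0.1},{"fingers":-1,"tx":0,"ty":1.4,"tz":-2.3,"roll":0.2},{"fingers":-1,"tx":0,"ty":2.2,"tz":-3.5,"roll":0.4},{"fingers":-1,"tx":0,"ty":2.9,"tz":-4.7,"roll":0.6},{"fingers":-1,"tx":0.09,"ty":3.6,"tz":-5.9,"roll":0.76},{"fingers":-1,"tx":0.09,"ty":4.31,"tz":-6.93,"roll":0.76},{"fingers":-1,"tx":0.09,"ty":4.31,"tz":-6.93,"roll":0.76},{"fingers":-1,"tx":0.09,"ty":4.31,"tz":-6.93,"roll":0.76}]'
python3 -m crank '[{"fingers":-1,"tx":0,"ty":0,"tz":0,"roll":0},{"fingers":-1,"tx":0,"ty":0,"tz":0,"roll":0},{"fingers":-1,"tx":0,"ty":0,"tz":0,"roll":0},{"fingers":-1,"tx":0,"ty":0,"tz":0,"roll":0},{"fingers":-1,"tx":0,"ty":0,"tz":0,"roll":0},{"fingers":-1,"tx":0,"ty":0,"tz":0,"roll":0},{"fingers":-1,"tx":0,"ty":0,"tz":0,"roll":0},{"fingers":-1,"tx":0,"ty":0,"tz":0,"roll":0}]'
python3 - <<'E'
from h import *
st();go(.6313,.2567,.098,168.2)
p,d,c=view("top");q,_,_=view("side")
cv2.imwrite("pics/m2.png",np.hstack([cv2.resize(q[180:340,100:300],(800,640))[:600,:,::-1]]))
cv2.imwrite("pics/m2t.png",cv2.resize(p[90:210,60:220],(800,600))[:,:,::-1])
E
```

```text
time: 36.9
tool_pos: [0.631, 0.256, 0.1598]
tool_rot: [-0.987, 1.568, -2.763]
contact_force: [0.1, -0.4, -1.2]
opening: 0.0137
time: 37.9
tool_pos: [0.6317, 0.2564, 0.1611]
tool_rot: [-3.133, 1.571, 1.374]
contact_force: [0.4, 0.3, -0.8]
opening: 0.0134
t 37.90 pos [0.6317 0.2564 0.1611] F [ 0.4  0.3 -0.8] open 0.0134 q6 0.48
tx 1.58 ty -0.01 tz -0.00 roll -0.00 | jaw now 168.2 q6 0.48
```

View pics/m2.png

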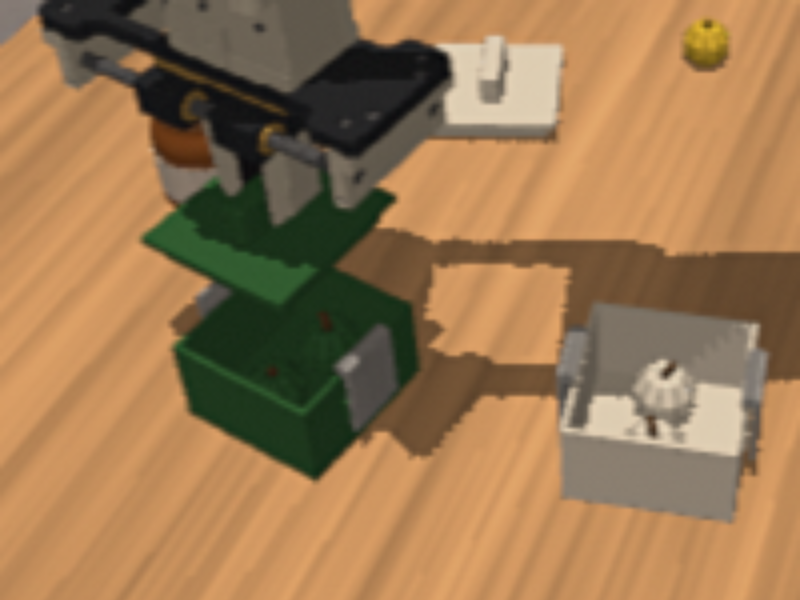

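Side crop: the green lid is held level over the green tub, and both the green and the white pumpkin pairs are inside their tubs. Now the green lid goes down in stages, watching the force.

```bash
python3 -m crank '[{"fingers":-1,"tx":0.5,"ty":0,"tz":0,"roll":0},{"fingers":-1,"tx":1,"ty":0,"tz":0,"roll":0},{"fingers":-1,"tx":1.3,"ty":0,"tz":0,"roll":0},{"fingers":-1,"tx":1.45,"ty":0,"tz":0,"roll":0},{"fingers":-1,"tx":1.55,"ty":0,"tz":0,"roll":0},{"fingers":-1,"tx":1.6,"ty":0,"tz":0,"roll":0},{"fingers":-1,"tx":1.6,"ty":0,"tz":0,"roll":0},{"fingers":-1,"tx":1.6,"ty":0,"tz":0,"roll":0}]'
python3 -m crank '[{"fingers":-1,"tx":0.02,"ty":0,"tz":0,"roll":0},{"fingers":-1,"tx":0.04,"ty":0,"tz":0,"roll":0},{"fingers":-1,"tx":0.06,"ty":0,"tz":0,"roll":0},{"fingers":-1,"tx":0.08,"ty":0,"tz":0,"roll":0},{"fingers":-1,"tx":0.1,"ty":0,"tz":0,"roll":0},{"fingers":-1,"tx":0.1,"ty":0,"tz":0,"roll":0},{"fingers":-1,"tx":0.1,"ty":0,"tz":0,"roll":0},{"fingers":-1,"tx":0.1,"ty":0,"tz":0,"roll":0}]'
python3 - <<'E'
from h import *
st()
E
```

```text
time: 39.0
tool_pos: [0.6317, 0.2565, 0.0976]
tool_rot: [2.427, 1.57, 0.65]
contact_force: [-1.4, 0.7, 1.0]
opening: 0.0138
time: 40.0
tool_pos: [0.632, 0.2566, 0.0941]
tool_rot: [2.149, 1.569, 0.372]
contact_force: [-2.9, 0.0, 7.6]
opening: 0.014
t 40.00 pos [0.632  0.2566 0.0941] F [-2.9  0.   7.6] open 0.014 q6 0.48
```

```bash
python3 -m crank '[{"fingers":-1,"tx":0.03,"ty":0,"tz":0,"roll":0},{"fingers":-1,"tx":0.06,"ty":0,"tz":0,"roll":0},{"fingers":-1,"tx":0.09,"ty":0,"tz":0,"roll":0},{"fingers":-1,"tx":0.11,"ty":0,"tz":0,"roll":0},{"fingers":-1,"tx":0.13,"ty":0,"tz":0,"roll":0},{"fingers":-1,"tx":0.15,"ty":0,"tz":0,"roll":0},{"fingers":-1,"tx":0.15,"ty":0,"tz":0,"roll":0},{"fingers":-1,"tx":0.15,"ty":0,"tz":0,"roll":0}]'
python3 - <<'E'
from h import *
st()
E
```

```text
time: 41.0
tool_pos: [0.6317, 0.2564, 0.0872]
tool_rot: [2.191, 1.571, 0.414]
contact_force: [-0.7, -0.1, -1.5]
opening: 0.0138
t 41.00 pos [0.6317 0.2564 0.0872] F [-0.7 -0.1 -1.5] open 0.0138 q6 0.48
```

```bash
python3 -m crank '[{"fingers":-1,"tx":0.02,"ty":0,"tz":0,"roll":0},{"fingers":-1,"tx":0.03,"ty":0,"tz":0,"roll":0},{"fingers":-1,"tx":0.04,"ty":0,"tz":0,"roll":0},{"fingers":-1,"tx":0.04,"ty":0,"tz":0,"roll":0},{"fingers":-1,"tx":0.04,"ty":0,"tz":0,"roll":0},{"fingers":-1,"tx":0.04,"ty":0,"tz":0,"roll":0},{"fingers":-1,"tx":0.04,"ty":0,"tz":0,"roll":0},{"fingers":-1,"tx":0.04,"ty":0,"tz":0,"roll":0}]'
python3 -m crank '[{"fingers":-0.5,"tx":0,"ty":0,"tz":0,"roll":0},{"fingers":-0.3,"tx":0,"ty":0,"tz":0,"roll":0},{"fingers":-0.3,"tx":-0.7,"ty":0,"tz":0,"roll":0},{"fingers":-0.3,"tx":-1.5,"ty":0,"tz":0,"roll":0},{"fingers":-0.3,"tx":-1.8,"ty":0,"tz":0,"roll":0},{"fingers":-0.3,"tx":-1.8,"ty":0,"tz":0,"roll":0},{"fingers":-0.3,"tx":-1.8,"ty":0,"tz":0,"roll":0},{"fingers":-0.3,"tx":-1.8,"ty":0,"tz":0,"roll":0}]'
python3 - <<'E'
from h import *
st();look();go(.6333,-.0167,.13,17.7)
E
```

```text
time: 42.0
tool_pos: [0.6318, 0.2564, 0.087]
tool_rot: [1.983, 1.57, 0.207]
contact_force: [-3.7, -0.8, 7.6]
opening: 0.0133
time: 43.0
tool_pos: [0.6311, 0.2562, 0.156]
tool_rot: [-1.121, 1.568, -2.898]
contact_force: [0.4, 0.3, -0.9]
opening: 0.0324
t 43.00 pos [0.6311 0.2562 0.156 ] F [ 0.4  0.3 -0.9] open 0.0324 q6 0.48
lid pink [0.2839 0.2552] 73.7
pumpkin blue [ 0.3527 -0.1503] None
lid orange [ 0.4351 -0.2492] 74.6
pumpkin yellow [ 0.5084 -0.1121] None
lid white [ 0.6334 -0.0167] 107.7
tx 0.66 ty 1.45 tz 6.67 roll -2.95 | jaw now 168.2 q6 0.48
```

```bash
python3 -m crank '[{"fingers":-0.3,"tx":0,"ty":0.3,"tz":1.2,"roll":-0.5},{"fingers":-0.1,"tx":0.1,"ty":0.6,"tz":2.4,"roll":-1},{"fingers":0,"tx":0.3,"ty":0.9,"tz":3.7,"roll":-1.5},{"fingers":0,"tx":0.5,"ty":1.2,"tz":5,"roll":-2.2},{"fingers":0,"tx":0.66,"ty":1.45,"tz":6.67,"roll":-2.95},{"fingers":0,"tx":0.66,"ty":1.45,"tz":6.67,"roll":-2.95},{"fingers":0,"tx":0.66,"ty":1.45,"tz":6.67,"roll":-2.95},{"fingers":0,"tx":0.66,"ty":1.45,"tz":6.67,"roll":-2.95}]'
python3 - <<'E'
from h import *
st();go(.6334,-.0167,.0445,17.7)
E
```

```text
time: 44.05
tool_pos: [0.6339, -0.0151, 0.1311]
tool_rot: [2.522, 1.57, 1.261]
contact_force: [-0.4, -0.0, 0.3]
opening: 0.046
t 44.05 pos [ 0.6339 -0.0151  0.1311] F [-0.4 -0.   0.3] open 0.046 q6 -0.45
tx 2.17 ty -0.02 tz 0.03 roll 0.00 | jaw now 17.7 q6 -0.45
```

```bash
python3 -m crank '[{"fingers":0,"tx":0.8,"ty":-0.02,"tz":0.03,"roll":0},{"fingers":0,"tx":1.6,"ty":-0.02,"tz":0.03,"roll":0},{"fingers":0,"tx":2.16,"ty":-0.02,"tz":0.03,"roll":0},{"fingers":0,"tx":2.16,"ty":-0.02,"tz":0.03,"roll":0},{"fingers":-1,"tx":2.16,"ty":-0.02,"tz":0.03,"roll":0},{"fingers":-1,"tx":2.16,"ty":-0.02,"tz":0.03,"roll":0},{"fingers":-1,"tx":2.16,"ty":-0.02,"tz":0.03,"roll":0},{"fingers":-1,"tx":2.16,"ty":-0.02,"tz":0.03,"roll":0}]' 50
python3 -m crank '[{"fingers":-1,"tx":-0.5,"ty":0,"tz":0,"roll":0},{"fingers":-1,"tx":-1.2,"ty":0,"tz":0,"roll":0},{"fingers":-1,"tx":-2.2,"ty":0,"tz":0,"roll":0},{"fingers":-1,"tx":-3,"ty":0,"tz":0,"roll":0},{"fingers":-1,"tx":-3,"ty":0,"tz":0,"roll":0},{"fingers":-1,"tx":-3,"ty":0,"tz":0,"roll":0},{"fingers":-1,"tx":-3,"ty":0,"tz":0,"roll":0},{"fingers":-1,"tx":-3,"ty":0,"tz":0,"roll":0}]'
python3 - <<'E'
from h import *
st();go(.434,.2276,.165,8.4);detect()
E
```

```text
time: 45.05
tool_pos: [0.6335, -0.018, 0.0451]
tool_rot: [1.372, 1.57, 0.11]
contact_force: [-0.7, 0.7, 1.1]
opening: 0.0137
time: 46.05
tool_pos: [0.633, -0.018, 0.1635]
tool_rot: [-2.059, 1.569, 2.962]
contact_force: [0.1, 0.1, -0.6]
opening: 0.0134
t 46.05 pos [ 0.633  -0.018   0.1635] F [ 0.1  0.1 -0.6] open 0.0134 q6 -0.46
tx -0.03 ty -2.87 tz -7.36 roll 0.93 | jaw now 17.7 q6 -0.46
lid pink px [201. 462.] a 1632 z 0.040 xy [0.2839 0.2553] ang 73.7 size [90.4 90.7] handle mid [0.2841 0.2556] long 72.6
pumpkin blue px [479. 416.] a 160 z 0.034 xy [ 0.3527 -0.1503] ang None 
lid orange px [545. 361.] a 1493 z 0.040 xy [ 0.4351 -0.2492] ang 74.6 size [90.7 89.9] handle mid [ 0.4356 -0.2477] long 74.8
tub white px [220. 359.] a 1984 z 0.064 xy [0.434  0.2276] ang 8.7 rim [434.7 227.9] size [100.4  90.6] ang 9.0 catch dist 0.0953
tub orange px [539. 228.] a 1883 z 0.064 xy [ 0.6314 -0.2354] ang 17.8 rim [ 631.3 -236.1] size [103.4  91.1] ang 17.4 catch dist 0.0949
```

```bash
python3 -m crank '[{"fingers":-1,"tx":0,"ty":-0.4,"tz":-1.1,"roll":0.1},{"fingers":-1,"tx":0,"ty":-0.9,"tz":-2.3,"roll":0.2},{"fingers":-1,"tx":0,"ty":-1.4,"tz":-3.6,"roll":0.4},{"fingers":-1,"tx":0,"ty":-1.9,"tz":-4.9,"roll":0.6},{"fingers":-1,"tx":0,"ty":-2.4,"tz":-6.2,"roll":0.93},{"fingers":-1,"tx":-0.03,"ty":-2.87,"tz":-7.33,"roll":0.93},{"fingers":-1,"tx":-0.03,"ty":-2.87,"tz":-7.33,"roll":0.93},{"fingers":-1,"tx":-0.03,"ty":-2.87,"tz":-7.33,"roll":0.93}]'
python3 -m crank '[{"fingers":-1,"tx":0,"ty":0,"tz":0,"roll":0},{"fingers":-1,"tx":0,"ty":0,"tz":0,"roll":0},{"fingers":-1,"tx":0,"ty":0,"tz":0,"roll":0},{"fingers":-1,"tx":0,"ty":0,"tz":0,"roll":0},{"fingers":-1,"tx":0,"ty":0,"tz":0,"roll":0},{"fingers":-1,"tx":0,"ty":0,"tz":0,"roll":0},{"fingers":-1,"tx":0,"ty":0,"tz":0,"roll":0},{"fingers":-1,"tx":0,"ty":0,"tz":0,"roll":0}]'
python3 - <<'E'
from h import *
st();go(.4340,.2263,.098,8.6)
q,_,_=view("side")
cv2.imwrite("pics/m3.png",cv2.resize(q[180:330,100:300],(800,600))[:,:,::-1])
E
```

```text
time: 47.1
tool_pos: [0.4355, 0.2263, 0.166]
tool_rot: [1.279, 1.57, -0.145]
contact_force: [0.7, -1.0, -0.1]
opening: 0.0137
time: 48.1
tool_pos: [0.435, 0.2265, 0.1659]
tool_rot: [2.333, 1.571, 0.908]
contact_force: [-0.8, 0.0, -1.0]
opening: 0.0137
t 48.10 pos [0.435  0.2265 0.1659] F [-0.8  0.  -1. ] open 0.0137 q6 0.18
tx 1.70 ty -0.02 tz 0.00 roll -0.02 | jaw now 8.4 q6 0.18
```

View pics/m3.png

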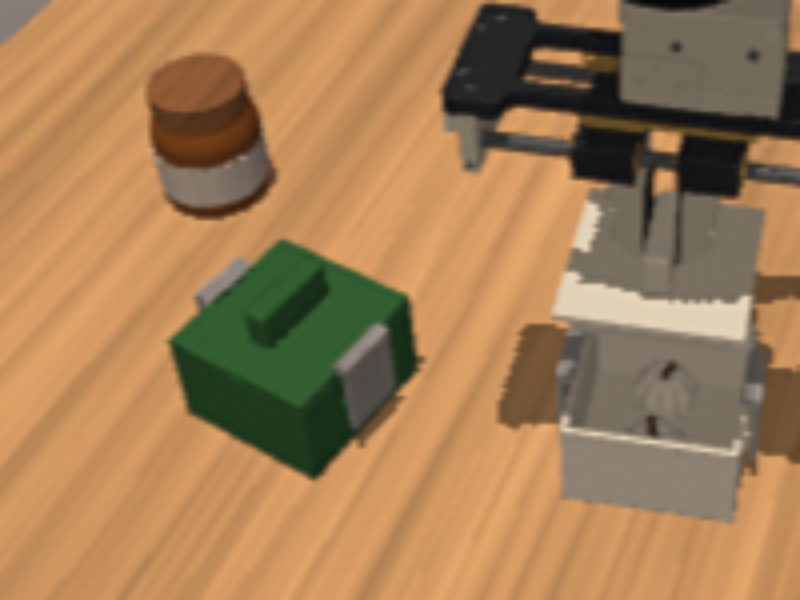

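The crop shows the green lid seated flush under both catches and the white lid level over its tub. Pressing the white lid the same way.

```bash
python3 -m crank '[{"fingers":-1,"tx":0.5,"ty":-0.02,"tz":0,"roll":0},{"fingers":-1,"tx":1,"ty":-0.02,"tz":0,"roll":0},{"fingers":-1,"tx":1.4,"ty":-0.02,"tz":0,"roll":0},{"fingers":-1,"tx":1.6,"ty":-0.02,"tz":0,"roll":0},{"fingers":-1,"tx":1.7,"ty":-0.02,"tz":0,"roll":0},{"fingers":-1,"tx":1.74,"ty":-0.02,"tz":0,"roll":0},{"fingers":-1,"tx":1.78,"ty":-0.02,"tz":0,"roll":0},{"fingers":-1,"tx":1.8,"ty":-0.02,"tz":0,"roll":0}]'
python3 -m crank '[{"fingers":-1,"tx":0.03,"ty":0,"tz":0,"roll":0},{"fingers":-1,"tx":0.06,"ty":0,"tz":0,"roll":0},{"fingers":-1,"tx":0.09,"ty":0,"tz":0,"roll":0},{"fingers":-1,"tx":0.11,"ty":0,"tz":0,"roll":0},{"fingers":-1,"tx":0.13,"ty":0,"tz":0,"roll":0},{"fingers":-1,"tx":0.15,"ty":0,"tz":0,"roll":0},{"fingers":-1,"tx":0.15,"ty":0,"tz":0,"roll":0},{"fingers":-1,"tx":0.15,"ty":0,"tz":0,"roll":0}]'
python3 - <<'E'
from h import *
st()
E
```

```text
time: 49.15
tool_pos: [0.4348, 0.2265, 0.0948]
tool_rot: [1.769, 1.569, 0.345]
contact_force: [-1.0, -0.4, 7.2]
opening: 0.0138
time: 50.15
tool_pos: [0.4341, 0.2263, 0.0877]
tool_rot: [-1.607, 1.571, -3.032]
contact_force: [2.0, -0.3, -3.7]
opening: 0.0138
t 50.15 pos [0.4341 0.2263 0.0877] F [ 2.  -0.3 -3.7] open 0.0138 q6 0.18
```

```bash
python3 -m crank '[{"fingers":-1,"tx":0.02,"ty":0,"tz":0,"roll":0},{"fingers":-1,"tx":0.03,"ty":0,"tz":0,"roll":0},{"fingers":-1,"tx":0.04,"ty":0,"tz":0,"roll":0},{"fingers":-1,"tx":0.05,"ty":0,"tz":0,"roll":0},{"fingers":-1,"tx":0.05,"ty":0,"tz":0,"roll":0},{"fingers":-1,"tx":0.05,"ty":0,"tz":0,"roll":0},{"fingers":-1,"tx":0.05,"ty":0,"tz":0,"roll":0},{"fingers":-1,"tx":0.05,"ty":0,"tz":0,"roll":0}]'
python3 -m crank '[{"fingers":-0.5,"tx":0,"ty":0,"tz":0,"roll":0},{"fingers":-0.3,"tx":0,"ty":0,"tz":0,"roll":0},{"fingers":-0.3,"tx":-0.7,"ty":0,"tz":0,"roll":0},{"fingers":-0.3,"tx":-1.5,"ty":0,"tz":0,"roll":0},{"fingers":-0.3,"tx":-1.8,"ty":0,"tz":0,"roll":0},{"fingers":-0.3,"tx":-1.8,"ty":0,"tz":0,"roll":0},{"fingers":-0.3,"tx":-1.8,"ty":0,"tz":0,"roll":0},{"fingers":-0.3,"tx":-1.8,"ty":0,"tz":0,"roll":0}]'
python3 - <<'E'
from h import *
st();look();go(.4351,-.2492,.13,164.6)
E
```

```text
time: 51.15
tool_pos: [0.4344, 0.2264, 0.0869]
tool_rot: [1.791, 1.57, 0.367]
contact_force: [-2.6, -0.9, 8.5]
opening: 0.0138
time: 52.15
tool_pos: [0.4337, 0.2261, 0.1568]
tool_rot: [-1.428, 1.569, -2.853]
contact_force: [0.1, 0.4, 0.0]
opening: 0.0319
t 52.15 pos [0.4337 0.2261 0.1568] F [0.1 0.4 0. ] open 0.0319 q6 0.18
pumpkin blue [ 0.3527 -0.1503] None
lid orange [ 0.4351 -0.2492] 74.6
pumpkin yellow [ 0.5084 -0.1121] None
tx 0.68 ty -1.70 tz 11.76 roll 2.38 | jaw now 8.4 q6 0.18
```

```bash
python3 -m crank '[{"fingers":-0.3,"tx":0,"ty":-0.2,"tz":1.4,"roll":0.3},{"fingers":-0.3,"tx":0,"ty":-0.4,"tz":2.8,"roll":0.6},{"fingers":-0.3,"tx":0,"ty":-0.6,"tz":4.2,"roll":0.9},{"fingers":-0.3,"tx":0,"ty":-0.8,"tz":5.6,"roll":1.2},{"fingers":-0.3,"tx":0,"ty":-1,"tz":7,"roll":1.5},{"fingers":0,"tx":0.2,"ty":-1.2,"tz":8.4,"roll":1.8},{"fingers":0,"tx":0.4,"ty":-1.4,"tz":9.8,"roll":2.1},{"fingers":0,"tx":0.6,"ty":-1.6,"tz":11,"roll":2.38}]'
python3 -m crank '[{"fingers":0,"tx":0.08,"ty":-0.1,"tz":0.7,"roll":0},{"fingers":0,"tx":0.08,"ty":-0.1,"tz":0.7,"roll":0},{"fingers":0,"tx":0.08,"ty":-0.1,"tz":0.7,"roll":0},{"fingers":0,"tx":0.08,"ty":-0.1,"tz":0.7,"roll":0},{"fingers":0,"tx":0.08,"ty":-0.1,"tz":0.7,"roll":0},{"fingers":0,"tx":0.08,"ty":-0.1,"tz":0.7,"roll":0},{"fingers":0,"tx":0.08,"ty":-0.1,"tz":0.7,"roll":0},{"fingers":0,"tx":0.08,"ty":-0.1,"tz":0.7,"roll":0}]'
python3 - <<'E'
from h import *
st();go(.4351,-.2492,.0445,164.6)
E
```

```text
time: 53.2
tool_pos: [0.4347, -0.2205, 0.1332]
tool_rot: [-2.447, 1.571, 1.994]
contact_force: [0.3, 0.4, 0.4]
opening: 0.0455
time: 54.2
tool_pos: [0.4238, -0.2442, 0.1307]
tool_rot: [2.451, 1.571, 0.611]
contact_force: [-0.5, -0.4, 0.3]
opening: 0.0458
t 54.20 pos [ 0.4238 -0.2442  0.1307] F [-0.5 -0.4  0.3] open 0.0458 q6 -0.41
tx 2.16 ty 0.31 tz 0.04 roll -0.00 | jaw now 164.6 q6 -0.41
```

```bash
python3 -m crank '[{"fingers":0,"tx":0,"ty":0.31,"tz":0.04,"roll":0},{"fingers":0,"tx":0.8,"ty":0.31,"tz":0.04,"roll":0},{"fingers":0,"tx":1.6,"ty":0.31,"tz":0.04,"roll":0},{"fingers":0,"tx":2.15,"ty":0.31,"tz":0.04,"roll":0},{"fingers":0,"tx":2.15,"ty":0.31,"tz":0.04,"roll":0},{"fingers":-1,"tx":2.15,"ty":0.31,"tz":0.04,"roll":0},{"fingers":-1,"tx":2.15,"ty":0.31,"tz":0.04,"roll":0},{"fingers":-1,"tx":2.15,"ty":0.31,"tz":0.04,"roll":0}]' 50
python3 -m crank '[{"fingers":-1,"tx":0,"ty":0,"tz":0,"roll":0},{"fingers":-1,"tx":-0.5,"ty":0,"tz":0,"roll":0},{"fingers":-1,"tx":-1.2,"ty":0,"tz":0,"roll":0},{"fingers":-1,"tx":-2.2,"ty":0,"tz":0,"roll":0},{"fingers":-1,"tx":-3,"ty":0,"tz":0,"roll":0},{"fingers":-1,"tx":-3,"ty":0,"tz":0,"roll":0},{"fingers":-1,"tx":-3,"ty":0,"tz":0,"roll":0},{"fingers":-1,"tx":-3,"ty":0,"tz":0,"roll":0}]'
python3 - <<'E'
from h import *
st();go(.6314,-.2357,.165,17.8);go(.6314,-.2357,.165,107.8)
E
```

```text
time: 55.2
tool_pos: [0.4356, -0.2493, 0.0454]
tool_rot: [1.245, 1.57, -0.595]
contact_force: [0.2, 0.4, -0.4]
opening: 0.0204
time: 56.2
tool_pos: [0.4347, -0.2487, 0.1634]
tool_rot: [-2.008, 1.568, 2.436]
contact_force: [-0.0, 0.1, -0.7]
opening: 0.0137
t 56.20 pos [ 0.4347 -0.2487  0.1634] F [-0.   0.1 -0.7] open 0.0137 q6 -0.4
tx -0.05 ty 4.66 tz -1.62 roll -3.32 | jaw now 164.6 q6 -0.40
tx -0.05 ty 4.66 tz -1.62 roll 5.68 | jaw now 164.6 q6 -0.40
```

```bash
python3 -m crank '[{"fingers":-1,"tx":0,"ty":0.8,"tz":-0.3,"roll":-0.5},{"fingers":-1,"tx":0,"ty":1.6,"tz":-0.6,"roll":-1.1},{"fingers":-1,"tx":0,"ty":2.4,"tz":-0.9,"roll":-1.7},{"fingers":-1,"tx":0,"ty":3.2,"tz":-1.2,"roll":-2.3},{"fingers":-1,"tx":-0.05,"ty":4,"tz":-1.4,"roll":-2.9},{"fingers":-1,"tx":-0.05,"ty":4.66,"tz":-1.62,"roll":-3.32},{"fingers":-1,"tx":-0.05,"ty":4.66,"tz":-1.62,"roll":-3.32},{"fingers":-1,"tx":-0.05,"ty":4.66,"tz":-1.62,"roll":-3.32}]'
python3 -m crank '[{"fingers":-1,"tx":0,"ty":0,"tz":0,"roll":0},{"fingers":-1,"tx":0,"ty":0,"tz":0,"roll":0},{"fingers":-1,"tx":0,"ty":0,"tz":0,"roll":0},{"fingers":-1,"tx":0,"ty":0,"tz":0,"roll":0},{"fingers":-1,"tx":0,"ty":0,"tz":0,"roll":0},{"fingers":-1,"tx":0,"ty":0,"tz":0,"roll":0},{"fingers":-1,"tx":0,"ty":0,"tz":0,"roll":0},{"fingers":-1,"tx":0,"ty":0,"tz":0,"roll":0}]'
python3 - <<'E'
from h import *
st();go(.6314,-.2357,.098,17.8)
q,_,_=view("side")
cv2.imwrite("pics/m4.png",cv2.resize(q[80:230,170:370],(800,600))[:,:,::-1])
E
```

```text
time: 57.2
tool_pos: [0.6312, -0.236, 0.1654]
tool_rot: [-2.29, 1.568, 2.732]
contact_force: [-0.3, 0.0, -1.3]
opening: 0.0135
time: 58.2
tool_pos: [0.6322, -0.2361, 0.1667]
tool_rot: [1.846, 1.571, 0.585]
contact_force: [0.0, 0.2, -0.8]
opening: 0.0138
t 58.20 pos [ 0.6322 -0.2361  0.1667] F [ 0.   0.2 -0.8] open 0.0138 q6 -0.78
tx 1.72 ty -0.02 tz -0.02 roll -0.00 | jaw now 17.8 q6 -0.78
```

View pics/m4.png

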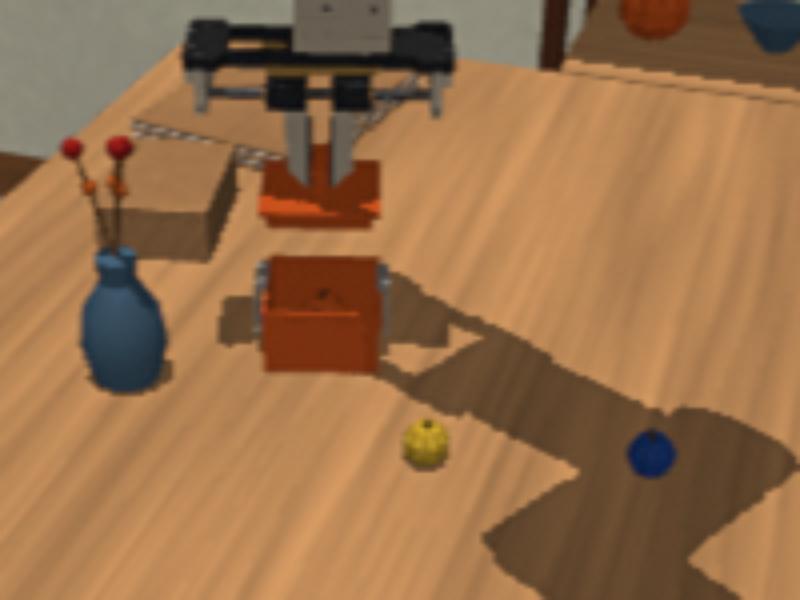

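The orange lid hangs level over the orange tub at about (320,200), clear of the vase. Pressing it on.

```bash
python3 -m crank '[{"fingers":-1,"tx":0.5,"ty":-0.02,"tz":-0.02,"roll":0},{"fingers":-1,"tx":1,"ty":-0.02,"tz":-0.02,"roll":0},{"fingers":-1,"tx":1.4,"ty":-0.02,"tz":-0.02,"roll":0},{"fingers":-1,"tx":1.6,"ty":-0.02,"tz":-0.02,"roll":0},{"fingers":-1,"tx":1.7,"ty":-0.02,"tz":-0.02,"roll":0},{"fingers":-1,"tx":1.75,"ty":-0.02,"tz":-0.02,"roll":0},{"fingers":-1,"tx":1.8,"ty":-0.02,"tz":-0.02,"roll":0},{"fingers":-1,"tx":1.82,"ty":-0.02,"tz":-0.02,"roll":0}]'
python3 -m crank '[{"fingers":-1,"tx":0.03,"ty":0,"tz":0,"roll":0},{"fingers":-1,"tx":0.06,"ty":0,"tz":0,"roll":0},{"fingers":-1,"tx":0.09,"ty":0,"tz":0,"roll":0},{"fingers":-1,"tx":0.11,"ty":0,"tz":0,"roll":0},{"fingers":-1,"tx":0.13,"ty":0,"tz":0,"roll":0},{"fingers":-1,"tx":0.15,"ty":0,"tz":0,"roll":0},{"fingers":-1,"tx":0.15,"ty":0,"tz":0,"roll":0},{"fingers":-1,"tx":0.15,"ty":0,"tz":0,"roll":0}]'
python3 - <<'E'
from h import *
st()
E
```

```text
time: 59.25
tool_pos: [0.6319, -0.2359, 0.0953]
tool_rot: [0.845, 1.568, -0.415]
contact_force: [0.0, 1.2, 5.9]
opening: 0.0135
time: 60.25
tool_pos: [0.6311, -0.2355, 0.0877]
tool_rot: [-2.901, 1.57, 2.122]
contact_force: [0.5, -0.2, -2.5]
opening: 0.0138
t 60.25 pos [ 0.6311 -0.2355  0.0877] F [ 0.5 -0.2 -2.5] open 0.0138 q6 -0.78
```

Bottom out gently, release, rise and move back, then check everything.

```bash
python3 -m crank '[{"fingers":-1,"tx":0.02,"ty":0,"tz":0,"roll":0},{"fingers":-1,"tx":0.03,"ty":0,"tz":0,"roll":0},{"fingers":-1,"tx":0.04,"ty":0,"tz":0,"roll":0},{"fingers":-1,"tx":0.05,"ty":0,"tz":0,"roll":0},{"fingers":-1,"tx":0.05,"ty":0,"tz":0,"roll":0},{"fingers":-1,"tx":0.05,"ty":0,"tz":0,"roll":0},{"fingers":-1,"tx":0.05,"ty":0,"tz":0,"roll":0},{"fingers":-1,"tx":0.05,"ty":0,"tz":0,"roll":0}]'
python3 -m crank '[{"fingers":-0.5,"tx":0,"ty":0,"tz":0,"roll":0},{"fingers":-0.3,"tx":0,"ty":0,"tz":0,"roll":0},{"fingers":-0.3,"tx":-0.7,"ty":0,"tz":0,"roll":0},{"fingers":-0.3,"tx":-1.5,"ty":0,"tz":0,"roll":0},{"fingers":-0.3,"tx":-2.2,"ty":0,"tz":0,"roll":0},{"fingers":-0.3,"tx":-3,"ty":0,"tz":0,"roll":0},{"fingers":-0.3,"tx":-3,"ty":0,"tz":0,"roll":0},{"fingers":-0.3,"tx":-3,"ty":0,"tz":0,"roll":0}]'
python3 -m crank '[{"fingers":-0.3,"tx":0,"ty":-1,"tz":0,"roll":0},{"fingers":-0.3,"tx":0,"ty":-2,"tz":0,"roll":0},{"fingers":-0.3,"tx":0,"ty":-3,"tz":0.5,"roll":0},{"fingers":-0.3,"tx":0,"ty":-4,"tz":1,"roll":0},{"fingers":-0.3,"tx":0,"ty":-4.5,"tz":1.5,"roll":0},{"fingers":-0.3,"tx":0,"ty":-5,"tz":2,"roll":0},{"fingers":-0.3,"tx":0,"ty":-5,"tz":2,"roll":0},{"fingers":-0.3,"tx":0,"ty":-5,"tz":2,"roll":0}]'
python3 - <<'E'
from h import *
st()
p,d,c=view("top");W=world(c,d);q,_,_=view("side")
for n,x,y in(("green",.6313,.2581),("white",.434,.2276),("orange",.6314,-.2357)):
    m=np.hypot(W[...,0]-x,W[...,1]-y)<.075;Q=W[m]
    H=Q[(Q[:,2]>.077)&(Q[:,2]<.1)];P=Q[(Q[:,2]>.05)&(Q[:,2]<.061)&(np.hypot(Q[:,0]-x,Q[:,1]-y)<.04)]
    G=Q[(Q[:,2]>.0625)&(Q[:,2]<.07)&(np.hypot(Q[:,0]-x,Q[:,1]-y)>.035)]
    A=np.c_[P[:,:2]-[x,y],np.ones(len(P))];co=np.linalg.lstsq(A,P[:,2],rcond=None)[0] if len(P)>20 else None
    print(n,"handle top z %.4f mid %s n %d"%(np.median(H[:,2]),(H[:,:2].min(0)/2+H[:,:2].max(0)/2).round(4),len(H)),"plate z, tilt",co.round(4),"catch top %.4f n %d"%(np.median(G[:,2]),len(G)))
cv2.imwrite("pics/e.png",cv2.resize(np.vstack([p[80:270,60:420],q[110:320,110:470]])[:,:,::-1],(540,600),interpolation=cv2.INTER_CUBIC))
E
```

```text
time: 61.25
tool_pos: [0.6312, -0.2357, 0.087]
tool_rot: [0.738, 1.57, -0.522]
contact_force: [-3.5, 1.8, 5.8]
opening: 0.0135
time: 62.25
tool_pos: [0.6308, -0.2355, 0.2047]
tool_rot: [-2.407, 1.569, 2.615]
contact_force: [0.1, 0.1, -0.7]
opening: 0.0323
time: 63.25
tool_pos: [0.4651, -0.3721, 0.2048]
tool_rot: [-2.915, 1.569, 2.108]
contact_force: [0.2, -1.4, -0.2]
opening: 0.032
t 63.25 pos [ 0.4651 -0.3721  0.2048] F [ 0.2 -1.4 -0.2] open 0.032 q6 -1.11
green handle top z 0.0814 mid [0.6333 0.2564] n 145 plate z, tilt [-0.0002 -0.0026  0.0578] catch top 0.0643 n 107
white handle top z 0.0812 mid [0.435  0.2269] n 150 plate z, tilt [0.0059 0.0009 0.0576] catch top 0.0638 n 96
orange handle top z 0.0816 mid [ 0.6308 -0.2358] n 141 plate z, tilt [-0.0015 -0.0062  0.0578] catch top 0.0643 n 103
```

View pics/e.png

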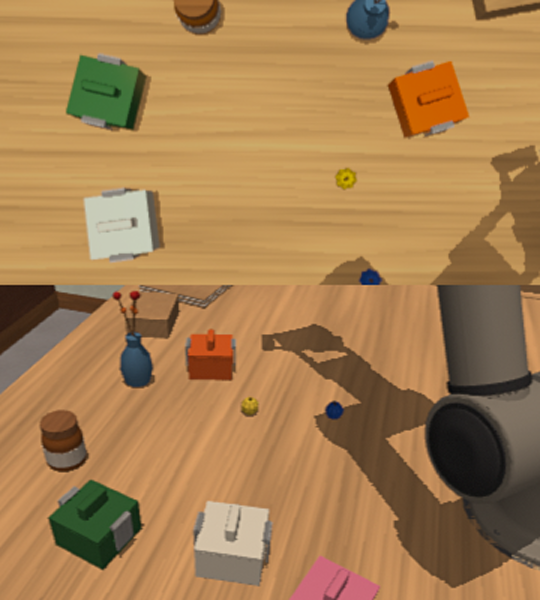

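All three lids are home and level: handle tops at 81 to 82 mm, so the handle points sit about 70 mm up, and they are centred within about 2.5 mm. No orange, white or green pumpkin is left on the counter.

```bash
python3 -c "
from cell import *
print(hand_in())"
```

```text
the job is handed in; nothing more can be done
None
```

I packed all six pumpkins into the tubs of their own colour, pressed the three lids on, and handed the job in at about 63 s. However, one force reading broke the wrist limit, so the run may be judged a failure.

**Failed check:** while I was reaching for the left-hand white pumpkin at 15.55 s, the fingertips hit the counter. The reading showed about 220 N vertical force, above the 120 N wrist limit. I had planned that descent from a position read while the arm was still moving. After that I let the arm settle before reading its position for each descent or kept more height, and no later reading at the end of a move was above 9 N.

**Last checks that agreed:**
- **Lids:** each lid's force built up to about 6–8 N at the end-of-move readings, fell away as it snapped, and then the lid met a firm stop. Seen from above, the handle centres are about 70 mm up, within about 2.5 mm of the tub axes, and tilted less than 0.007 rad.
- **Scene:** all three tubs stand upright, no pumpkin to be packed is left on the counter, and the arm ended clear of everything.
- **Left alone:** the jar, the vase and the blue, yellow and pink look-alikes were not touched on purpose. The jar and vase look upright and in place by eye; I did not measure them again at the end.

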